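# Make up a mending kit and a gift-tag kit

### The arm

A 7-joint arm with a two-finger parallel gripper is mounted at the origin on a cart in front of the work surface, level with it; the furniture and walls round the work are solid. World frame = base frame: x ahead of the robot, y to its left, z up, the work surface at z = 0. Lengths are in m, angles in rad, forces in N, time in s.
With the tool pointing down it reaches from about 0.4 to 0.85 m from the base axis. Payload 10.4 kg.
Tool frame: the origin (TCP) lies at the very end of the fingers, on their centre line; the grasp point (between the pads) lies 19 mm behind it (manip.grip_point_offset is the distance from the TCP to the grasp point, in m); z points along the fingers, y is the line along which they close (so a half turn about z gives the same grasp; the last joint's range is limited). The gripper opens to 85 mm and grips with 20 to 120 N. Pads are 22 mm wide; open, the fingers measure 114 mm over their backs; the gripper's body (76 mm by 85 mm) begins 54 mm behind the grasp point. The pads swing forward as they close: fully open they stand 13 mm farther back than shut.
Start: joints at [-1.154, 0.332, -0.065, 1.46, 0.022, 1.35, -0.088], TCP at [0.266, 0.566, 0.231] pointing down, gripper open.
Joint ranges: [-2.6, 2.6], [-0.5, 2.12], [-1.47, 1.34], [0.16, 2.42], [-1.27, 4.41], [0.06, 2.06], [-2.6, 2.6]. Speed limits (rad/s): [2.22, 2.22, 2.79, 2.79, 3.14, 3.14, 3.14].

### API

Orientations are given as a unit quaternion [x, y, z, w].
In Python, from workcell import manip gives the robot as it stands. The module is installed in compiled form; this text tells all that it offers.
- The arm moves only by the shell command python3 -m inch 'ROWS' [OPENING] [FORCE]. ROWS is JSON, a list of rows, each a list of 2 entries, a list of its own where there are three numbers: the shift along the tool's x, y, z each as a share of 0.08 m, from -1 to 1, then the turn, a rotation vector about the tool's x, y, z each as a share of 45 degrees, from -1 to 1. A call has exactly 10 rows; each row is the pose to reach, as a shift and turn from the pose commanded when the call began, along the tool's axes at that moment; what a row does not reach only later rows make up. A row lasts 1/10 s, in which the tool goes at most 50 mm and 8.59 degrees, less where a joint would pass 70% of its speed; a pose out of reach is approached as far as the arm can. A call with a number of a shift or a turn outside -1 to 1 is refused whole. A call with a gripper value outside its range is refused whole. OPENING is the opening, from 0 (shut) to 1 (fully open), set as the call begins (- or left out, the last holds). The fingers move at their own pace and stop on an object; FORCE is the grip in N (left out, the last holds). Time passes only in rows, so rows that repeat a pose let the fingers close, or fill a call up. It gives the time, the measured TCP pose, the force, the opening and the grip force at its end, in the units of the state.
- manip.get_obs(): the state, without advancing time (a new reading comes with each control period).
- manip.camera(name): name is "side" or "top"; returns the picture (384x512x3 uint8, red, green, blue); there is no depth.
- manip.camera_params(name): a dict with "fov_y" (degrees; the focal length in pixels is half the picture's height over the tangent of half this angle, whatever the lens; pixels are square), "cx", "cy" (the principal point, pixels), "k1" (the pictures are not rectified: a ray, as slopes to the right and down, at radius r is drawn at 1 + k1 r^2 times it, then the intrinsics apply), "camera_from_world" (4x4, takes a point from world to camera coordinates). Camera axes: x right, y up, looking along -z (the intrinsics and any distortion apply to the point x, -y, -z); pixel columns grow to the right and rows downward; lengths in m; the calibration is good to about 2 mm. A picture is of the moment at which its call begins. camera_params takes no time and is no camera call.
- manip.hand_in(): hands the job in; it is judged then, once.
The state is a dict: "clock": time; "joint_pos": joint angles; "joint_velocities": joint speeds; "tau": joint torques, N m; "position": TCP position; "ee_rot": TCP orientation; "ft_force": force on the tool from outside, world axes, zero at the start; "torque": the same for the moment, N m; "grip_width": opening from 0.0 (shut) to 1.0 (fully open); "grasp_force": force on a finger pad.
Only numpy, scipy, OpenCV 4.12 (cv2) and the standard library are available. Lean on these libraries where they do the work, as an engineer would, in place of code of your own. Each camera call takes 0.05 s, during which the arm holds its last target. There are 200 camera calls.

### The job

Make up the two kits from the stock laid out in a row behind the two trays. Mending kit, in the brown kraft tray: the red thread standing in its round pocket and the round tin in the other. Gift-tag kit, in the white tray: the blue thread standing in its round pocket, the pack of cards flat in its oblong pocket, and the black pen laid centrally over the cards in the notches of the two pen rests, so that it keeps them in; leave the red pen and the rubber stamp where they are.

Things in the scene. Friction and masses are not known exactly. Their poses are not given: they have to be found in the camera images.
- tray_kraft: Brown kraft tray (mending kit), fixed to the bench, 100 (x) x 155 (y) mm, rim 13 mm high. Origin: centre of its underside; z up. Light brown insert, top at z = 10 mm, with two round pockets, floors at z = 2 mm: 78 mm across at x 0, y -27.5 mm for the tin; 47 mm across at x 0, y +43 mm for a spool.
- tray_white: White tray (gift-tag kit), fixed, 150 (x) x 164 (y) mm, rim 13 mm high. Origin: centre of its underside; z up. Grey insert, top z 10 mm; pockets, floors z 2 mm: card pocket 73 (x) x 107 (y) at x -27.5, y 0; round spool pocket 47 mm across at x 40.5, y 45. At x -27.5, y 60 and -60 stand pen rests, 50 (x) x 6 (y), tops z 30 mm, notches 30 mm wide, notch bottoms z 22.5 mm. Leaflet at y -36 is part of it.
- spool_red: Wooden spool of red thread with a red label on its top end, standing upright in the row behind the trays, 31 mm in diameter, 60 mm high, about 30 g. Origin: centre of its underside; z is its axis, up.
- spool_blue: Wooden spool of blue thread with a blue label on its top end, standing upright in the row behind the trays, 31 mm in diameter, 60 mm high, about 30 g. Origin: centre of its underside; z is its axis, up.
- round_tin: Flat round aluminium tin in the row behind the trays, with a fixed slip lid, 62 mm in diameter, 22 mm high, about 45 g; the lid is the widest part (the upper 9 mm). Origin: centre of its underside; z up.
- card_pack: Pack of small cream cards lying flat, a rigid block 57 (x) x 91 (y) x 19 (z) mm, about 60 g. Origin: centre of its underside; y along its long side, z up.
- pen_black: Black felt pen lying flat, 14 mm wide (x), 139 mm long (y), 15 mm high, about 14 g; it does not roll. Origin: on its underside, at the middle of its length (within 2 mm); y along the barrel, z up. Laid along the white tray's y in the notches of both pen rests, it lies just above the cards (their top is 21 mm above the bench there).
- pen_red: Red and white felt pen lying flat, 14 (x) x 139 (y) x 15 mm; stock for another order, not to be moved. Origin: on its underside, at the middle of its length.
- wood_stamp: Rubber stamp with a turned wooden handle standing upright on its die, 27 (x) x 52 (y) x 77 mm high; not part of these kits, not to be moved. Origin: centre of its underside.
Mind the look-alikes: they are no part of the job. Of the things that look like the spool_red, the smaller one is meant.

How it is judged:
At the end, for the whole second after the job is handed in: Spools, tin and cards stand flat on the floors of their own pockets (12 mm of centre; spools and tin 11), the pen level in both notches (15 mm of the pocket's centre, 0.2 rad; cards 0.25 rad), all upright within 0.12 rad and at rest (x of spool_red in the frame of tray_kraft between -0.011 and 0.011 m and y of spool_red in the frame of tray_kraft between 0.032 and 0.054 m and z of spool_red in the frame of tray_kraft between -0.003 and 0.0065 m and angle between each of spool_red, spool_blue, round_tin, card_pack, pen_black's own z axis and vertical below 0.12 rad and linear speed of each of spool_red, spool_blue, round_tin, card_pack, pen_black below 0.02 m/s and angular speed of each of spool_red, spool_blue, round_tin, card_pack, pen_black below 0.3 rad/s and x of spool_blue in the frame of tray_white between 0.0295 and 0.0515 m and y of spool_blue in the frame of tray_white between 0.034 and 0.056 m and z of spool_blue in the frame of tray_white between -0.003 and 0.0065 m and x of round_tin in the frame of tray_kraft between -0.011 and 0.011 m and y of round_tin in the frame of tray_kraft between -0.0385 and -0.0165 m and z of round_tin in the frame of tray_kraft between -0.003 and 0.0065 m and x of card_pack in the frame of tray_white between -0.0395 and -0.0155 m and y of card_pack in the frame of tray_white between -0.012 and 0.012 m and z of card_pack in the frame of tray_white between -0.003 and 0.0065 m and angle between the y axis of card_pack and the y axis of tray_white, either way round below 0.25 rad and x of pen_black in the frame of tray_white between -0.0425 and -0.0125 m and y of pen_black in the frame of tray_white between -0.015 and 0.015 m and z of pen_black in the frame of tray_white between 0.017 and 0.027 m and angle between the y axis of pen_black and the y axis of tray_white, either way round below 0.2 rad); the robot touches nothing.
It fails at once if the red pen is moved by more than 25 mm (distance of pen_red from where it was at the start of the episode above 0.025 m).
It fails at once if the rubber stamp is moved by more than 25 mm or knocked over (distance of wood_stamp from where it was at the start of the episode above 0.025 m or angle between wood_stamp's own z axis and vertical above 0.5 rad).
It also fails if it takes over 115 s, if anything falls off the work surface, if the arm or the gripper's body presses on something with over 40 N, if the wrist force passes 120 N, or if a joint passes its speed limit or range.

## Working session

There is one attempt and no reset: what is moved stays moved. The work goes in short steps, Python scripts to look and compute and a shell command to move; the robot and the scene stay as the last step left them, time stands still between calls to the robot, and variables do not carry over. Pictures are saved under pics/ and viewed, at most 14 in all, crops included, and the job is handed in when it is done.

```bash
mkdir -p pics
python3 - <<'E'
from workcell import manip
import cv2, numpy as np
for n in ("top","side"):
    im=manip.camera(n); cv2.imwrite(f"pics/{n}0.png",cv2.cvtColor(im,cv2.COLOR_RGB2BGR))
    p=manip.camera_params(n); print(n,p["fov_y"],p["cx"],p["cy"],p["k1"]); print(np.round(p["camera_from_world"],4).tolist())
o=manip.get_obs(); print(o["clock"],o["position"],o["ee_rot"],o["grip_width"],manip.grip_point_offset)
E
```

```text
top 50.23555595153702 260.92277336311747 190.78639367515112 -0.043445820391117676
[[0.0192, -0.9998, -0.0055, -0.0151], [0.9878, 0.0181, 0.1544, -0.5466], [-0.1543, -0.0084, 0.988, -1.1582], [0.0, 0.0, 0.0, 1.0]]
side 46.079457146944776 251.98483998813649 194.3094692697685 0.012955479704230622
[[0.9709, 0.2394, -0.0027, -0.5189], [-0.1964, 0.8029, 0.5628, 0.1], [0.1369, -0.5459, 0.8266, -1.4206], [0.0, 0.0, 0.0, 1.0]]
0.1 [0.26595172 0.56523945 0.23060175] [ 2.18104456e-01  9.75925233e-01 -6.11226231e-04 -1.08861867e-04] 0.9999596733252543 0.0187
```

View pics/top0.png

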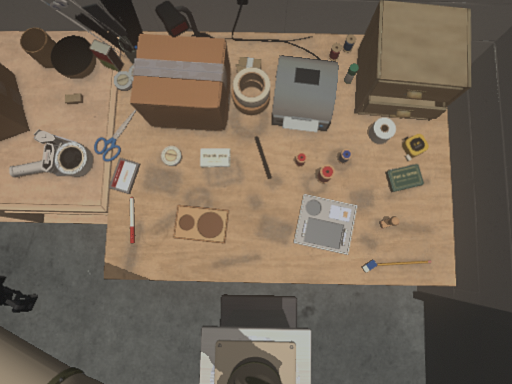

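View pics/side0.png

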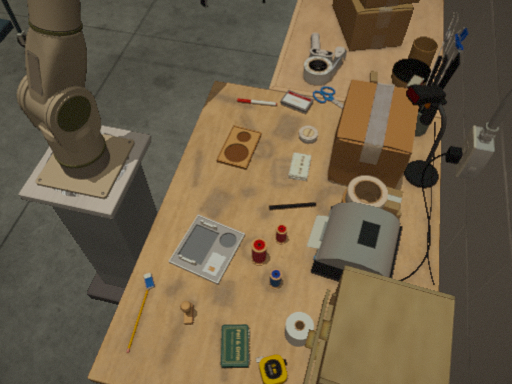

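Top view: kraft tray at (201,224) and white tray at (325,224), with the row at tin (171,156), cards (214,157), black pen (262,157), blue spool (346,156), stamp (388,221) and red pen (131,220). There are two red-spool candidates, (301,159) and (326,173). The one at (301,159) looks smaller and should be the one meant, so I'll enlarge to confirm.

Run:
```python
import cv2, numpy as np
a=cv2.imread("pics/top0.png"); b=cv2.imread("pics/side0.png")
c1=cv2.resize(a[125:265,150:410],(780,420),interpolation=cv2.INTER_CUBIC)
cv2.imwrite("pics/c1.png",c1)
c2=cv2.resize(b[115:295,165:345],(600,600),interpolation=cv2.INTER_CUBIC)
cv2.imwrite("pics/c2.png",c2)
```

```text
(no output)
```

View pics/c1.png

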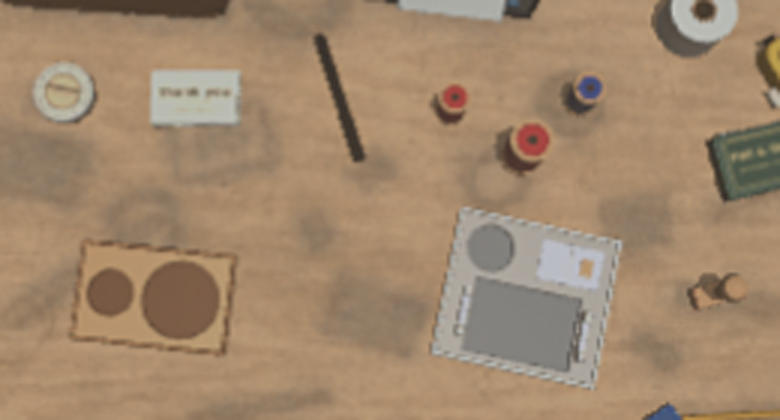

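View pics/c2.png

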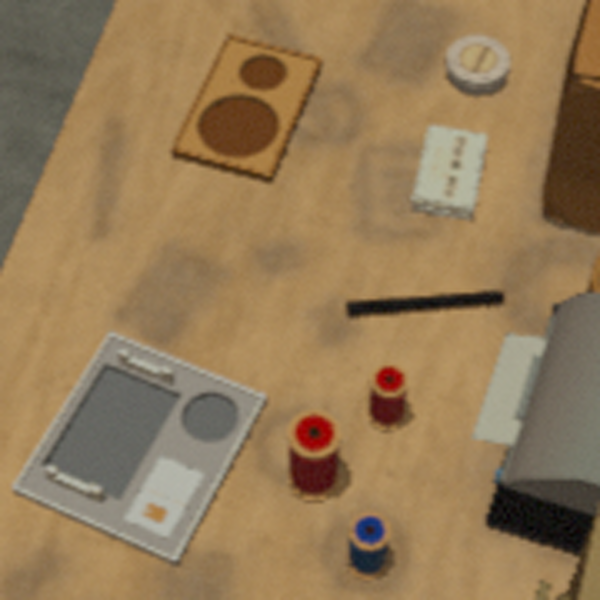

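The crops confirm it: the red spool at top (301,158) / side (281,233) is clearly smaller than the one at (326,172), and matches the blue one in size. It is spool_red. Next I'll measure everything from both views.

```bash
cat > h.py <<'E'
import cv2, numpy as np
from workcell import manip
P={n:manip.camera_params(n) for n in("top","side")}
def ray(n,uv):
    p=P[n]; f=192/np.tan(np.radians(p["fov_y"]/2)); k=p["k1"]
    K=np.array([[f,0,p["cx"]],[0,f,p["cy"]],[0,0,1.]])
    q=cv2.undistortPoints(np.array([[uv]],float),K,np.array([k,0,0,0.]))[0,0]
    T=np.array(p["camera_from_world"]); R=T[:3,:3]
    d=R.T@np.array([q[0],-q[1],-1.]); return -R.T@T[:3,3], d/np.linalg.norm(d)
def plane(n,uv,z):
    o,d=ray(n,uv); return o+d*(z-o[2])/d[2]
def tri(a,b):
    A=[];B=[]
    (o1,d1),(o2,d2)=ray("top",a),ray("side",b)
    M=lambda d:np.eye(3)-np.outer(d,d)
    x=np.linalg.solve(M(d1)+M(d2),M(d1)@o1+M(d2)@o2)
    return x, np.linalg.norm(M(d1)@(x-o1))+np.linalg.norm(M(d2)@(x-o2))
def hsv(im): return cv2.cvtColor(im,cv2.COLOR_BGR2HSV)
def blobs(im,lo,hi,box,amin=6):
    x0,y0,x1,y1=box; m=cv2.inRange(hsv(im)[y0:y1,x0:x1],lo,hi)
    cs,_=cv2.findContours(m,cv2.RETR_EXTERNAL,cv2.CHAIN_APPROX_NONE); out=[]
    for c in cs:
        z=np.zeros_like(m); cv2.drawContours(z,[c],-1,1,-1); s=z.sum()
        if s>=amin:
            M=cv2.moments(z,True); r=cv2.minAreaRect(c.astype(np.float32)+np.float32([x0,y0]))
            out.append((int(s),round(M["m10"]/s+x0,1),round(M["m01"]/s+y0,1),np.round(cv2.boxPoints(r),1).tolist()))
    return sorted(out,reverse=True)[:4]
E
python3 - <<'E'
from h import *
t=cv2.imread("pics/top0.png"); s=cv2.imread("pics/side0.png")
H=lambda im,x,y:hsv(im)[y,x].tolist()
print("samples top: redlabel",H(t,301,157),"body",H(t,301,163),"blue",H(t,346,154),"tin",H(t,163,156),"card",H(t,205,160),"pen",H(t,262,157),"kpocket",H(t,210,225),"spkt",H(t,314,208),"cpkt",H(t,325,235),"wood",H(t,280,210), "kins",H(t,197,212),"wins",H(t,335,205))
print("side: red",H(s,281,228),"body",H(s,281,238),"blue",H(s,276,273),"tin",H(s,302,134),"card",H(s,298,170),"pen",H(s,292,206),"kp",H(s,236,152),"sp",H(s,228,241),"cp",H(s,195,240),"wood",H(s,240,190),"kins",H(s,245,137),"wins",H(s,185,225))
E
```

```text
samples top: redlabel [13, 85, 81] body [8, 107, 88] blue [10, 69, 78] tin [27, 26, 185] card [33, 15, 188] pen [17, 67, 61] kpocket [13, 112, 123] spkt [18, 10, 130] cpkt [17, 14, 132] wood [16, 94, 162] kins [16, 102, 182] wins [15, 6, 176]
side: red [5, 208, 76] body [0, 188, 80] blue [153, 68, 45] tin [17, 55, 166] card [26, 44, 175] pen [150, 32, 24] kp [12, 188, 102] sp [36, 12, 103] cp [38, 20, 104] wood [17, 117, 155] kins [14, 188, 102] wins [18, 115, 173]
```

Run:
```python
from h import *
t=cv2.imread("pics/top0.png"); s=cv2.imread("pics/side0.png")
Q=lambda n,im,lo,hi,box,a=6:[print(n,b) for b in blobs(im,lo,hi,box,a)]
Q("redT",t,(170,140,110),(180,255,255),(285,140,345,190))
Q("redT0",t,(0,170,120),(6,255,255),(285,140,345,190))
Q("redS",s,(0,200,150),(6,255,255),(240,215,300,270)); Q("redS2",s,(172,200,150),(180,255,255),(240,215,300,270))
Q("bluT",t,(105,90,60),(130,255,255),(330,140,360,170)); Q("bluS",s,(105,120,110),(130,255,255),(255,260,300,295))
Q("tinT",t,(0,0,135),(180,75,255),(155,140,188,172)); Q("tinS",s,(0,0,120),(180,80,255),(295,120,322,146))
Q("cardT",t,(0,0,135),(180,60,255),(193,140,236,175)); Q("cardS",s,(0,0,140),(180,70,255),(285,148,316,184))
Q("penT",t,(0,0,0),(180,255,75),(245,130,285,185)); Q("penS",s,(0,0,0),(180,255,60),(262,195,322,215))
Q("kpT",t,(0,80,60),(25,255,140),(180,208,228,240)); Q("kpS",s,(0,120,60),(14,255,110),(220,128,262,168))
Q("wpT",t,(0,0,90),(180,40,150),(297,198,350,250)); Q("wpS",s,(0,0,70),(180,40,125),(173,220,245,280))
Q("ktrT",t,(10,60,165),(25,255,255),(170,200,235,245),50)
```

```text
redS (83, np.float64(258.9), np.float64(244.3), [[254.0, 240.0], [264.0, 240.0], [264.0, 249.0], [254.0, 249.0]])
redS (7, np.float64(284.0), np.float64(228.4), [[283.0, 231.0], [283.0, 226.0], [285.0, 226.0], [285.0, 231.0]])
redS (7, np.float64(279.0), np.float64(227.0), [[277.0, 228.0], [280.0, 225.0], [281.0, 226.0], [278.0, 229.0]])
bluT (30, np.float64(346.4), np.float64(153.6), [[344.0, 151.0], [349.0, 151.0], [349.0, 156.0], [344.0, 156.0]])
bluS (42, np.float64(275.5), np.float64(273.5), [[271.0, 272.0], [277.0, 269.0], [280.0, 275.0], [274.0, 278.0]])
tinT (330, np.float64(170.3), np.float64(155.1), [[156.5, 155.5], [171.0, 141.0], [184.5, 154.5], [170.0, 169.0]])
tinS (222, np.float64(307.9), np.float64(132.5), [[299.0, 139.0], [299.0, 125.0], [317.0, 125.0], [317.0, 139.0]])
cardT (569, np.float64(214.5), np.float64(157.0), [[200.0, 148.0], [230.0, 148.0], [230.0, 167.0], [200.0, 167.0]])
cardS (438, np.float64(299.6), np.float64(165.0), [[287.6000061035156, 176.0], [292.20001220703125, 151.5], [310.8999938964844, 155.0], [306.29998779296875, 179.5]])
penT (122, np.float6
[... 1793 characters left out ...]
4(239.5), [[217.3000030517578, 244.10000610351562], [222.10000610351562, 229.6999969482422], [237.6999969482422, 234.89999389648438], [232.89999389648438, 249.3000030517578]])
ktrT (1452, np.float64(200.7), np.float64(223.5), [[174.89999389648438, 236.0], [178.10000610351562, 206.0], [226.60000610351562, 211.10000610351562], [223.5, 241.10000610351562]])
ktrT (367, np.float64(229.3), np.float64(220.4), [[216.0, 200.0], [234.0, 200.0], [234.0, 244.0], [216.0, 244.0]])
ktrT (244, np.float64(187.4), np.float64(240.9), [[170.0, 244.0], [170.0, 227.0], [221.0, 227.0], [221.0, 244.0]])
ktrT (80, np.float64(173.8), np.float64(204.8), [[170.0, 200.0], [182.0, 200.0], [182.0, 211.0], [170.0, 211.0]])
```

Run:
```python
from h import *
t=cv2.imread("pics/top0.png"); s=cv2.imread("pics/side0.png")
for v in (110,125,140):
  for b in blobs(t,(0,120,v),(9,255,255),(290,145,312,170),4): print("redT",v,b[:3])
  for b in blobs(s,(0,180,v),(9,255,255),(272,219,292,240),4): print("redS",v,b[:3])
for b in blobs(t,(0,80,60),(25,255,140),(177,210,195,232),40): print("kp2",b[:3])
def r(n,a,b): x,e=tri(a,b); print(n,np.round(x*1000,1),"err mm",round(e*1000,1)); return x
r("red",(301.6,157.3),(281.4,228)); r("blue",(346.4,153.6),(275.5,273.5)); r("decoy",(326.9,171.5),(258.9,244.3))
r("tin",(170.8,155.5),(308.2,133)); r("card",(214.5,157),(300.6,164)); r("pen",(262.7,157.2),(292.4,205.3))
k1=r("kp big",(209.6,224.6),(236.1,152.5)); k2=r("kp small",(186.6,222.1),(243.4,136.5)); w1=r("w card",(324.5,232.9),(198.2,243.4)); w2=r("w spool",(313.4,207.1),(227.5,239.5))
q=lambda n,uv,z:print(n,np.round(plane("top",uv,z)*1000,1))
q("k big",(209.6,224.6),.008);q("k small",(186.6,222.1),.008);q("w card",(324.5,232.9),.008);q("w spool",(313.4,207.1),.008)
q("tin",(170.8,155.5),.022);q("card",(214.5,157),.019);q("red",(301.6,157.3),.06);q("blue",(346.4,153.6),.06);q("pen",(262.7,157.2),.015)
for a in ((255.9,137),(269.3,177.2)): q("penend",a,.012)
for c in ((200,148),(230,148),(230,167),(200,167)): q("cardc",c,.019)
for c in ((302.9,241),(308.4,216.3),(346.5,224.8),(341,249.4)): q("wpc",c,.008)
```

```text
redT 110 (52, np.float64(301.3), np.float64(156.7))
redS 110 (47, np.float64(281.5), np.float64(228.3))
redT 125 (52, np.float64(301.3), np.float64(156.7))
redS 125 (47, np.float64(281.5), np.float64(228.3))
redT 140 (52, np.float64(301.3), np.float64(156.7))
redS 140 (47, np.float64(281.5), np.float64(228.3))
kp2 (191, np.float64(186.1), np.float64(222.1))
red [ 645.8 -121.9   60.3] err mm 1.0
blue [ 659.  -254.    58.8] err mm 0.8
decoy [ 600.7 -193.2   77.7] err mm 0.0
tin [655.  272.3  16. ] err mm 0.5
card [653.3 138.9  17.5] err mm 2.8
pen [657.5  -7.7   5.3] err mm 1.5
kp big [446.9 146.6   5.5] err mm 1.2
kp small [453.  215.6   7.5] err mm 1.0
w card [ 429.3 -195.4   10. ] err mm 0.8
w spool [ 505.1 -163.1    8.2] err mm 1.0
k big [447.3 146.5   8. ]
k small [453.4 215.7   8. ]
w card [ 429.  -195.9    8. ]
w spool [ 505.6 -162.9    8. ]
tin [653.3 270.8  22. ]
card [651.6 138.1  19. ]
red [ 645.4 -122.2   60. ]
blue [ 659.  -253.6   60. ]
pen [654.5  -8.1  15. ]
penend [718.5  14.   12. ]
penend [593.6 -29.2  12. ]
cardc [679.  183.4  19. ]
cardc [680.5  91.9  19. ]
cardc [621.4  90.   19. ]
cardc [619.9 180.8  19. ]
wpc [ 404.  -131.8    8. ]
wpc [ 477.6 -147.9    8. ]
wpc [ 454.2 -261.7    8. ]
wpc [ 381.2 -244.6    8. ]
```

```bash
cat > plan.py <<'E'
# usage: plan.py x,y,z,yawdeg(of tool y) ... (mm) -> calls as [shift shares],[turn shares]
import sys, numpy as np
from scipy.spatial.transform import Rotation as Ro
from workcell import manip
o=manip.get_obs(); p=np.array(o["position"])*1000; R=Ro.from_quat(o["ee_rot"])
print("t",round(o["clock"],1),"at",np.round(p,1),"yaw",round(np.degrees(np.arctan2(*R.apply([0,1,0])[1::-1])),1),"tilt",np.round(R.apply([0,0,1])[:2],3),"w",round(o["grip_width"],3),"gf",round(o["grasp_force"],1),"F",np.round(o["ft_force"],1))
for a in sys.argv[1:]:
    *q,yw=map(float,a.split(",")); q=np.array(q); print("->",a)
    for i in range(7):
        y=R.apply([0,1,0]); yaw=np.degrees(np.arctan2(y[1],y[0])); dy=(yw-yaw+180)%360-180
        d=R.inv().apply(q-p)/80; d=np.round(d/max(1,np.abs(d).max()),2); t=np.round(np.clip(-dy/45,-1,1),2)
        if np.abs(d).max()<.015 and abs(t)<.03: break
        print("  ",d.tolist(),t); p=p+R.apply(d)*80; R=R*Ro.from_rotvec([0,0,t*np.pi/4])
E
python3 - <<'E'
from h import *
for n,uv in (("box corner",(331,180)),("box corner2",(408,187)),("box left",(338,128)),("printer tray",(309,245)),("printer tray2",(313,213))): print(n,np.round(plane("side",uv,0)*1000))
E
python3 plan.py 654,271,100,-5
```

```text
box corner [755. 115.   0.]
box corner2 [984. 144.   0.]
box left [747. 332.   0.]
printer tray [ 728. -122.    0.]
printer tray2 [721. -16.   0.]
t 0.1 at [266.  565.2 230.6] yaw 64.8 tilt [-0.    -0.001] w 1.0 gf 0.0 F [-0.9 -0.2  0.4]
-> 654,271,100,-5
   [-1.0, -0.21, 0.27] 1.0
   [-1.0, 0.65, 0.32] 0.55
   [-0.63, 1.0, 0.32] 0.0
   [-0.63, 1.0, 0.32] 0.0
   [-0.63, 1.0, 0.32] 0.0
   [-0.18, 0.28, 0.08] 0.0
```

```bash
python3 -m inch '[[[-0.1,0,0],[0,0,0.1]],[[-0.2,0,0],[0,0,0.2]],[[-0.3,-0.1,0.1],[0,0,0.3]],[[-0.45,-0.1,0.1],[0,0,0.45]],[[-0.6,-0.1,0.2],[0,0,0.6]],[[-0.7,-0.15,0.2],[0,0,0.7]],[[-0.8,-0.2,0.2],[0,0,0.8]],[[-0.9,-0.2,0.25],[0,0,0.9]],[[-1,-0.2,0.25],[0,0,1]],[[-1,-0.2,0.25],[0,0,1]]]' 1 40
python3 -m inch '[[[-0.1,0.1,0],[0,0,0.05]],[[-0.2,0.15,0.1],[0,0,0.1]],[[-0.3,0.2,0.1],[0,0,0.15]],[[-0.45,0.3,0.15],[0,0,0.25]],[[-0.6,0.4,0.2],[0,0,0.3]],[[-0.7,0.45,0.2],[0,0,0.4]],[[-0.8,0.5,0.25],[0,0,0.45]],[[-0.9,0.6,0.3],[0,0,0.5]],[[-1,0.65,0.3],[0,0,0.55]],[[-1,0.65,0.3],[0,0,0.55]]]'
python3 plan.py 654,271,100,-5
```

```text
clock: 1.1
position: [0.3327, 0.5161, 0.2108]
ee_rot: [0.576, 0.817, -0.0, 0.0]
ft_force: [-0.5, -0.7, -0.1]
grip_width: 1.001
grasp_force: 0.0
clock: 2.1
position: [0.4092, 0.458, 0.1871]
ee_rot: [0.738, 0.675, -0.0, 0.0]
ft_force: [-0.8, 0.3, 0.5]
grip_width: 0.994
grasp_force: 0.0
t 2.1 at [409.2 458.  187.1] yaw -5.1 tilt [ 0.    -0.001] w 0.994 gf 0.0 F [-0.8  0.3  0.5]
-> 654,271,100,-5
   [-0.63, 1.0, 0.34] -0.0
   [-0.63, 1.0, 0.33] -0.0
   [-0.63, 1.0, 0.34] -0.0
   [-0.16, 0.26, 0.08] -0.0
```

```bash
python3 -m inch '[[[-0.1,0.1,0],[0,0,0]],[[-0.1,0.2,0.1],[0,0,0]],[[-0.2,0.35,0.1],[0,0,0]],[[-0.3,0.5,0.2],[0,0,0]],[[-0.4,0.6,0.2],[0,0,0]],[[-0.5,0.75,0.2],[0,0,0]],[[-0.5,0.85,0.3],[0,0,0]],[[-0.6,0.95,0.3],[0,0,0]],[[-0.63,1,0.35],[0,0,0]],[[-0.63,1,0.35],[0,0,0]]]' >/dev/null
python3 -m inch '[[[-0.1,0.1,0],[0,0,0]],[[-0.1,0.2,0.1],[0,0,0]],[[-0.2,0.35,0.1],[0,0,0]],[[-0.3,0.5,0.2],[0,0,0]],[[-0.4,0.6,0.2],[0,0,0]],[[-0.5,0.75,0.2],[0,0,0]],[[-0.5,0.85,0.3],[0,0,0]],[[-0.6,0.95,0.3],[0,0,0]],[[-0.63,1,0.35],[0,0,0]],[[-0.63,1,0.35],[0,0,0]]]' >/dev/null
python3 -m inch '[[[-0.1,0.15,0],[0,0,0]],[[-0.2,0.3,0.1],[0,0,0]],[[-0.3,0.45,0.1],[0,0,0]],[[-0.4,0.6,0.2],[0,0,0]],[[-0.5,0.75,0.2],[0,0,0]],[[-0.6,0.85,0.2],[0,0,0]],[[-0.7,0.95,0.3],[0,0,0]],[[-0.78,1,0.3],[0,0,0]],[[-0.78,1,0.35],[0,0,0]],[[-0.78,1,0.35],[0,0,0]]]'
python3 plan.py 654,271,50,-5 654,271,7,-5
```

```text
clock: 5.1
position: [0.6322, 0.2763, 0.1027]
ee_rot: [0.737, 0.676, -0.0, -0.0]
ft_force: [-0.6, 0.3, 0.1]
grip_width: 0.998
grasp_force: 0.0
t 5.1 at [632.2 276.3 102.7] yaw -4.9 tilt [-0.001  0.   ] w 0.998 gf 0.0 F [-0.6  0.3  0.1]
-> 654,271,50,-5
   [-0.04, 0.28, 0.66] 0.0
-> 654,271,7,-5
   [-0.0, -0.0, 0.54] 0.0
```

```bash
python3 -m inch '[[[0,0.05,0.05],[0,0,0]],[[0,0.1,0.1],[0,0,0]],[[0,0.15,0.2],[0,0,0]],[[0,0.2,0.25],[0,0,0]],[[-0.05,0.25,0.3],[0,0,0]],[[-0.05,0.28,0.35],[0,0,0]],[[-0.05,0.28,0.4],[0,0,0]],[[-0.05,0.28,0.45],[0,0,0]],[[-0.05,0.28,0.45],[0,0,0]],[[-0.05,0.28,0.45],[0,0,0]]]'
python3 - <<'E'
from h import *
a=cv2.cvtColor(manip.camera("top"),cv2.COLOR_RGB2BGR); b=cv2.cvtColor(manip.camera("side"),cv2.COLOR_RGB2BGR)
c=np.hstack([cv2.resize(a[110:200,120:220],None,fx=4,fy=4),cv2.resize(b[80:170,260:360],None,fx=4,fy=4)])
cv2.imwrite("pics/tin1.png",c)
E
python3 plan.py 654,271,7,-5
```

```text
clock: 6.1
position: [0.6545, 0.2704, 0.0674]
ee_rot: [0.737, 0.676, 0.0, -0.0]
ft_force: [-0.2, 0.1, -0.4]
grip_width: 0.998
grasp_force: 0.0
t 6.2 at [654.7 270.4  67.6] yaw -4.9 tilt [0. 0.] w 1.004 gf 0.0 F [0.2 0.1 1.1]
-> 654,271,7,-5
   [0.01, -0.01, 0.76] 0.0
```

View pics/tin1.png

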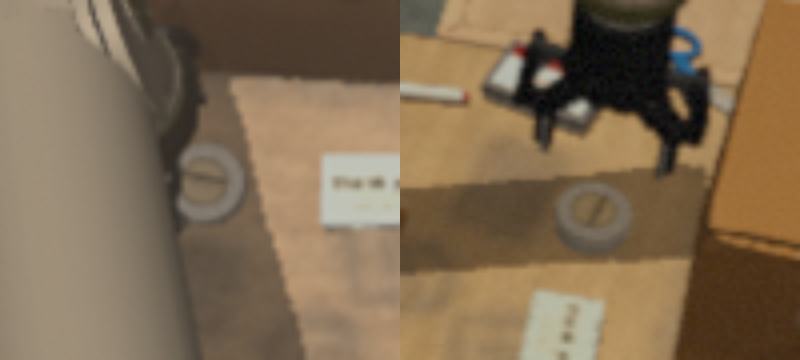

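The view shows the fingertips at crop (545,140) and (665,165) straddling the tin at (593,215), so it is aligned. Descend and grip.

```bash
python3 -m inch '[[[0,0,0.1],[0,0,0]],[[0,0,0.2],[0,0,0]],[[0,0,0.3],[0,0,0]],[[0,0,0.4],[0,0,0]],[[0,0,0.5],[0,0,0]],[[0,0,0.6],[0,0,0]],[[0,0,0.7],[0,0,0]],[[0,0,0.76],[0,0,0]],[[0,0,0.76],[0,0,0]],[[0,0,0.76],[0,0,0]]]'
python3 -m inch '[[[0,0,0],[0,0,0]],[[0,0,0],[0,0,0]],[[0,0,0],[0,0,0]],[[0,0,0],[0,0,0]],[[0,0,0],[0,0,0]],[[0,0,0],[0,0,0]],[[0,0,0],[0,0,0]],[[0,0,0],[0,0,0]],[[0,0,0],[0,0,0]],[[0,0,0],[0,0,0]]]' 0.5 40
python3 plan.py 654,271,50,-5 447,146.5,50,-5
```

```text
clock: 7.2
position: [0.6549, 0.2702, 0.0067]
ee_rot: [0.737, 0.676, 0.0, 0.0]
ft_force: [0.4, 0.3, 0.7]
grip_width: 1.002
grasp_force: 0.0
clock: 8.2
position: [0.6552, 0.2704, 0.0074]
ee_rot: [0.737, 0.676, 0.001, 0.0]
ft_force: [-0.6, -0.4, 6.0]
grip_width: 0.703
grasp_force: 43.4
t 8.2 at [655.2 270.4   7.4] yaw -4.9 tilt [0.001 0.001] w 0.703 gf 43.4 F [-0.6 -0.4  6. ]
-> 654,271,50,-5
   [0.01, -0.02, -0.53] 0.0
-> 447,146.5,50,-5
   [-0.73, -1.0, -0.0] 0.0
   [-0.73, -1.0, -0.0] 0.0
   [-0.32, -0.44, -0.01] 0.0
```

```bash
python3 -m inch '[[[0,0,-0.1],[0,0,0]],[[0,0,-0.2],[0,0,0]],[[0,0,-0.3],[0,0,0]],[[-0.05,-0.1,-0.4],[0,0,0]],[[-0.15,-0.2,-0.5],[0,0,0]],[[-0.25,-0.35,-0.6],[0,0,0]],[[-0.35,-0.5,-0.6],[0,0,0]],[[-0.45,-0.6,-0.6],[0,0,0]],[[-0.55,-0.75,-0.6],[0,0,0]],[[-0.6,-0.85,-0.6],[0,0,0]]]' 
python3 -m inch '[[[-0.1,-0.1,0],[0,0,0]],[[-0.15,-0.2,0],[0,0,0]],[[-0.25,-0.35,0],[0,0,0]],[[-0.35,-0.5,0],[0,0,0]],[[-0.45,-0.6,0],[0,0,0]],[[-0.5,-0.75,0],[0,0,0]],[[-0.6,-0.85,0],[0,0,0]],[[-0.7,-0.95,0],[0,0,0]],[[-0.73,-1,0],[0,0,0]],[[-0.73,-1,0],[0,0,0]]]' 
python3 plan.py 447,146.5,30,-5 447,146.5,11,-5
```

```text
clock: 9.2
position: [0.5818, 0.2273, 0.055]
ee_rot: [0.737, 0.676, 0.0, -0.0]
ft_force: [0.8, 0.5, -0.6]
grip_width: 0.705
grasp_force: 43.4
clock: 10.2
position: [0.4978, 0.1765, 0.0546]
ee_rot: [0.737, 0.676, 0.0, -0.0]
ft_force: [0.4, 0.0, -0.8]
grip_width: 0.698
grasp_force: 43.4
t 10.2 at [497.8 176.5  54.6] yaw -5.0 tilt [0. 0.] w 0.698 gf 43.4 F [ 0.4  0.  -0.8]
-> 447,146.5,30,-5
   [-0.43, -0.6, 0.31] 0.0
-> 447,146.5,11,-5
   [0.0, -0.0, 0.24] 0.0
```

```bash
python3 -m inch '[[[-0.1,-0.1,0],[0,0,0]],[[-0.15,-0.2,0],[0,0,0]],[[-0.2,-0.3,0],[0,0,0]],[[-0.3,-0.4,0.1],[0,0,0]],[[-0.4,-0.5,0.1],[0,0,0]],[[-0.43,-0.6,0.2],[0,0,0]],[[-0.43,-0.6,0.25],[0,0,0]],[[-0.43,-0.6,0.3],[0,0,0]],[[-0.43,-0.6,0.3],[0,0,0]],[[-0.43,-0.6,0.3],[0,0,0]]]'
python3 - <<'E'
from h import *
a=cv2.cvtColor(manip.camera("top"),cv2.COLOR_RGB2BGR); b=cv2.cvtColor(manip.camera("side"),cv2.COLOR_RGB2BGR)
c=np.hstack([cv2.resize(a[180:270,150:250],None,fx=4,fy=4),cv2.resize(b[90:180,190:290],None,fx=4,fy=4)])
cv2.imwrite("pics/tin2.png",c)
E
python3 plan.py 447,146.5,10,-5
```

```text
clock: 11.2
position: [0.4476, 0.147, 0.0305]
ee_rot: [0.737, 0.676, 0.0, 0.0]
ft_force: [-0.2, 0.4, -0.4]
grip_width: 0.705
grasp_force: 43.4
t 11.3 at [447.6 147.   30.6] yaw -4.9 tilt [0. 0.] w 0.704 gf 43.4 F [-0.  -0.5 -0.8]
-> 447,146.5,10,-5
   [-0.01, -0.01, 0.26] 0.0
```

View pics/tin2.png

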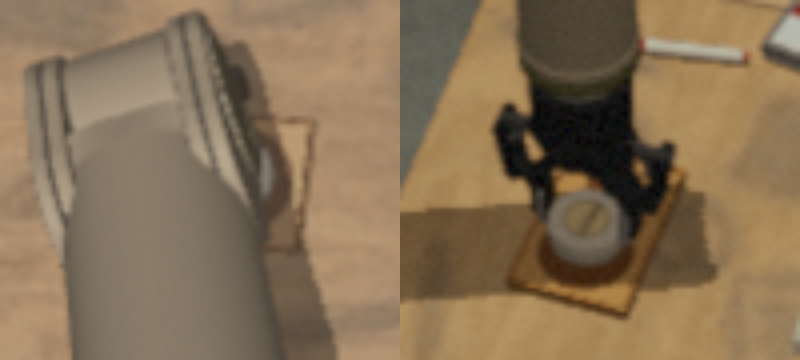

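The tin is held level over the large pocket, at side crop (588,228) with the pocket rim showing around it below. Lower, release, then lift while heading for the cards.

```bash
python3 -m inch '[[[0,0,0.05],[0,0,0]],[[0,0,0.1],[0,0,0]],[[0,0,0.15],[0,0,0]],[[0,0,0.2],[0,0,0]],[[0,0,0.22],[0,0,0]],[[0,0,0.24],[0,0,0]],[[0,0,0.26],[0,0,0]],[[0,0,0.26],[0,0,0]],[[0,0,0.26],[0,0,0]],[[0,0,0.26],[0,0,0]]]' 
python3 -m inch '[[[0,0,0],[0,0,0]],[[0,0,0],[0,0,0]],[[0,0,0],[0,0,0]],[[0,0,0],[0,0,0]],[[0,0,0],[0,0,0]],[[0,0,-0.1],[0,0,0]],[[0,0,-0.2],[0,0,0]],[[0,0,-0.3],[0,0,0]],[[0,0,-0.45],[0,0,0]],[[0,0,-0.6],[0,0,0]]]' 1 40
python3 plan.py 652,138,60,1 652,138,6,1
```

```text
clock: 12.3
position: [0.4474, 0.1468, 0.0098]
ee_rot: [0.737, 0.676, 0.0, 0.0]
ft_force: [-1.1, -0.1, -0.1]
grip_width: 0.701
grasp_force: 43.4
clock: 13.3
position: [0.4474, 0.1468, 0.059]
ee_rot: [0.737, 0.676, 0.0, 0.0]
ft_force: [-0.0, 0.8, -0.2]
grip_width: 1.001
grasp_force: 0.0
t 13.3 at [447.4 146.8  59. ] yaw -5.0 tilt [0. 0.] w 1.001 gf 0.0 F [-0.   0.8 -0.2]
-> 652,138,60,1
   [0.04, 1.0, -0.0] -0.13
   [-0.06, 1.0, -0.01] -0.0
   [-0.03, 0.56, -0.0] -0.0
-> 652,138,6,1
   [0.0, -0.0, 0.67] -0.0
```

```bash
python3 -m inch '[[[0,0.1,0],[0,0,0]],[[0,0.2,0],[0,0,0]],[[0,0.35,0],[0,0,0]],[[0,0.5,0],[0,0,0]],[[0,0.6,0],[0,0,-0.05]],[[0,0.75,0],[0,0,-0.1]],[[0,0.85,0],[0,0,-0.1]],[[0.05,0.95,0],[0,0,-0.13]],[[0.05,1,0],[0,0,-0.13]],[[0.05,1,0],[0,0,-0.13]]]' >/dev/null
python3 -m inch '[[[0,0.1,0],[0,0,0]],[[0,0.2,0],[0,0,0]],[[0,0.35,0],[0,0,0]],[[0,0.5,0],[0,0,0]],[[-0.05,0.6,0],[0,0,0]],[[-0.05,0.75,0],[0,0,0]],[[-0.05,0.85,0],[0,0,0]],[[-0.05,0.95,0],[0,0,0]],[[-0.06,1,0],[0,0,0]],[[-0.06,1,0],[0,0,0]]]' >/dev/null
python3 -m inch '[[[0,0.1,0],[0,0,0]],[[0,0.2,0],[0,0,0]],[[0,0.3,0],[0,0,0]],[[0,0.4,0],[0,0,0]],[[-0.03,0.5,0],[0,0,0]],[[-0.03,0.57,0.05],[0,0,0]],[[-0.03,0.57,0.15],[0,0,0]],[[-0.03,0.57,0.2],[0,0,0]],[[-0.03,0.57,0.2],[0,0,0]],[[-0.03,0.57,0.2],[0,0,0]]]'
python3 - <<'E'
from h import *
b=cv2.cvtColor(manip.camera("side"),cv2.COLOR_RGB2BGR); cv2.imwrite("pics/s2.png",b)
c=np.hstack([cv2.resize(b[100:190,200:350],None,fx=5,fy=5)]); cv2.imwrite("pics/card1.png",c)
E
python3 plan.py 652,138,6,1
```

```text
clock: 16.3
position: [0.6527, 0.1387, 0.0415]
ee_rot: [0.701, 0.713, -0.0, -0.0]
ft_force: [-0.0, 0.0, -0.2]
grip_width: 1.001
grasp_force: 0.0
t 16.4 at [652.9 138.8  41.8] yaw 0.9 tilt [0. 0.] w 1.0 gf 0.0 F [ 0.5 -0.9 -0.3]
-> 652,138,6,1
   [-0.01, -0.01, 0.45] -0.0
```

View pics/card1.png

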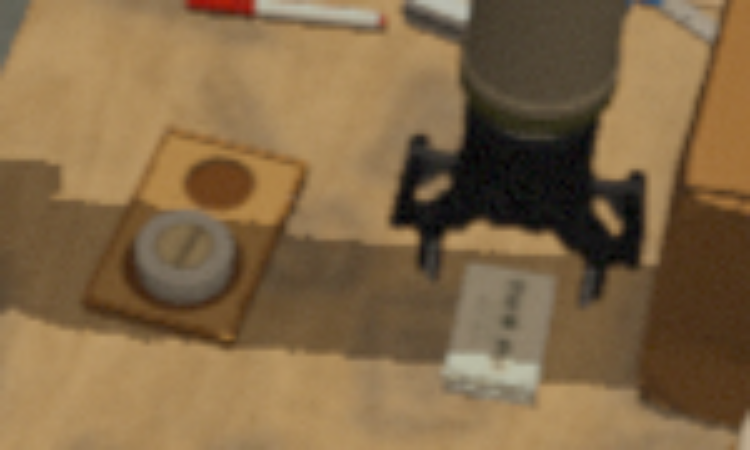

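The tin sits in its pocket at (185,255), and the fingers at (430,265) and (590,285) straddle the cards. Descend, grip at 40 N and lift.

```bash
python3 -m inch '[[[0,0,0.1],[0,0,0]],[[0,0,0.2],[0,0,0]],[[0,0,0.3],[0,0,0]],[[0,0,0.4],[0,0,0]],[[0,0,0.45],[0,0,0]],[[0,0,0.45],[0,0,0]],[[0,0,0.45],[0,0,0]],[[0,0,0.45],[0,0,0]],[[0,0,0.45],[0,0,0]],[[0,0,0.45],[0,0,0]]]' >/dev/null
python3 -m inch '[[[0,0,0],[0,0,0]],[[0,0,0],[0,0,0]],[[0,0,0],[0,0,0]],[[0,0,0],[0,0,0]],[[0,0,0],[0,0,0]],[[0,0,0],[0,0,0]],[[0,0,0],[0,0,0]],[[0,0,0],[0,0,0]],[[0,0,0],[0,0,0]],[[0,0,0],[0,0,0]]]' 0.4 40
python3 -m inch '[[[0,0,-0.1],[0,0,0]],[[0,0,-0.2],[0,0,0]],[[0,0,-0.3],[0,0,0]],[[0,0,-0.4],[0,0,0]],[[0.1,-0.05,-0.5],[0,0,0]],[[0.2,-0.1,-0.6],[0,0,0.05]],[[0.3,-0.2,-0.65],[0,0,0.1]],[[0.4,-0.3,-0.65],[0,0,0.2]],[[0.5,-0.35,-0.65],[0,0,0.25]],[[0.6,-0.4,-0.65],[0,0,0.27]]]'
python3 plan.py 429,-195.5,60,-11.3 429,-195.5,9,-11.3
```

```text
clock: 18.35
position: [0.6533, 0.1387, 0.006]
ee_rot: [0.702, 0.713, 0.0, 0.0]
ft_force: [-0.2, 0.2, 5.1]
grip_width: 0.655
grasp_force: 43.2
clock: 19.35
position: [0.6197, 0.1874, 0.0582]
ee_rot: [0.773, 0.634, 0.0, -0.0]
ft_force: [1.0, -0.1, -0.8]
grip_width: 0.652
grasp_force: 42.7
t 19.4 at [619.7 187.4  58.2] yaw -11.3 tilt [0.    0.001] w 0.652 gf 42.7 F [ 1.  -0.1 -0.8]
-> 429,-195.5,60,-11.3
   [-1.0, -0.27, -0.0] 0.0
   [-1.0, -0.27, -0.01] 0.0
   [-1.0, -0.27, -0.0] 0.0
   [-1.0, -0.27, -0.01] 0.0
   [-1.0, -0.28, -0.0] 0.0
   [-0.16, -0.04, -0.01] 0.0
-> 429,-195.5,9,-11.3
   [0.0, -0.0, 0.64] 0.0
```

```bash
python3 -m inch '[[[-0.1,0,0],[0,0,0]],[[-0.2,-0.05,0],[0,0,0]],[[-0.35,-0.1,0],[0,0,0]],[[-0.5,-0.15,0],[0,0,0]],[[-0.6,-0.15,0],[0,0,0]],[[-0.7,-0.2,0],[0,0,0]],[[-0.8,-0.2,0],[0,0,0]],[[-0.9,-0.25,0],[0,0,0]],[[-1,-0.27,0],[0,0,0]],[[-1,-0.27,0],[0,0,0]]]' >/dev/null
python3 -m inch '[[[-0.1,0,0],[0,0,0]],[[-0.2,-0.05,0],[0,0,0]],[[-0.35,-0.1,0],[0,0,0]],[[-0.5,-0.15,0],[0,0,0]],[[-0.6,-0.15,0],[0,0,0]],[[-0.7,-0.2,0],[0,0,0]],[[-0.8,-0.2,0],[0,0,0]],[[-0.9,-0.25,0],[0,0,0]],[[-1,-0.27,0],[0,0,0]],[[-1,-0.27,0],[0,0,0]]]' >/dev/null
python3 -m inch '[[[-0.1,0,0],[0,0,0]],[[-0.2,-0.05,0],[0,0,0]],[[-0.35,-0.1,0],[0,0,0]],[[-0.5,-0.15,0],[0,0,0]],[[-0.6,-0.15,0],[0,0,0]],[[-0.7,-0.2,0],[0,0,0]],[[-0.8,-0.2,0],[0,0,0]],[[-0.9,-0.25,0],[0,0,0]],[[-1,-0.27,0],[0,0,0]],[[-1,-0.27,0],[0,0,0]]]' >/dev/null
python3 -m inch '[[[-0.1,0,0],[0,0,0]],[[-0.2,-0.05,0],[0,0,0]],[[-0.35,-0.1,0],[0,0,0]],[[-0.5,-0.15,0],[0,0,0]],[[-0.6,-0.15,0],[0,0,0]],[[-0.7,-0.2,0],[0,0,0]],[[-0.8,-0.2,0],[0,0,0]],[[-0.9,-0.25,0],[0,0,0]],[[-1,-0.27,0],[0,0,0]],[[-1,-0.27,0],[0,0,0]]]'
python3 plan.py 429,-195.5,60,-11.3 429,-195.5,9,-11.3
```

```text
clock: 23.35
position: [0.4726, -0.112, 0.0577]
ee_rot: [0.773, 0.634, -0.0, -0.0]
ft_force: [-0.4, 0.6, -0.7]
grip_width: 0.656
grasp_force: 42.7
t 23.4 at [ 472.6 -112.    57.7] yaw -11.3 tilt [-0. -0.] w 0.656 gf 42.7 F [-0.4  0.6 -0.7]
-> 429,-195.5,60,-11.3
   [-1.0, -0.29, -0.03] -0.0
   [-0.13, -0.04, 0.0] -0.0
-> 429,-195.5,9,-11.3
   [-0.0, 0.0, 0.64] -0.0
```

```bash
python3 -m inch '[[[-0.1,0,0],[0,0,0]],[[-0.2,-0.05,0],[0,0,0]],[[-0.35,-0.1,0],[0,0,0]],[[-0.5,-0.15,0],[0,0,0]],[[-0.6,-0.2,0],[0,0,0]],[[-0.7,-0.2,0],[0,0,0]],[[-0.8,-0.25,0],[0,0,0]],[[-0.9,-0.25,0],[0,0,0]],[[-1,-0.3,0],[0,0,0]],[[-1,-0.3,0],[0,0,0]]]' >/dev/null
python3 -m inch '[[[-0.05,0,0],[0,0,0]],[[-0.1,-0.03,0],[0,0,0]],[[-0.13,-0.03,0],[0,0,0]],[[-0.13,-0.03,0.05],[0,0,0]],[[-0.13,-0.03,0.1],[0,0,0]],[[-0.13,-0.03,0.15],[0,0,0]],[[-0.13,-0.03,0.2],[0,0,0]],[[-0.13,-0.03,0.25],[0,0,0]],[[-0.13,-0.03,0.25],[0,0,0]],[[-0.13,-0.03,0.25],[0,0,0]]]' >/dev/null
python3 - <<'E'
from h import *
a=cv2.cvtColor(manip.camera("top"),cv2.COLOR_RGB2BGR);b=cv2.cvtColor(manip.camera("side"),cv2.COLOR_RGB2BGR)
c=np.hstack([cv2.resize(a[180:270,270:370],None,fx=4,fy=4),cv2.resize(b[190:290,160:260],(400,360))]); cv2.imwrite("pics/card2.png",c)
E
python3 plan.py 429,-195.5,9,-11.3
```

```text
t 25.4 at [ 429.7 -194.4   37.8] yaw -11.3 tilt [0. 0.] w 0.655 gf 42.7 F [-0.5 -0.3  0.2]
-> 429,-195.5,9,-11.3
   [-0.02, -0.01, 0.36] 0.0
```

View pics/card2.png

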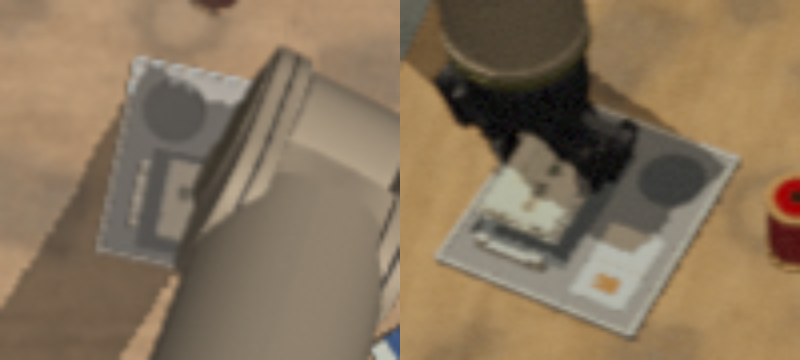

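The card pack is over its pocket, parallel to the edges, with an even dark margin of about 13 crop px at the left end (about 8 mm). Lower and release.

```bash
python3 -m inch '[[[0,0,0.05],[0,0,0]],[[-0.02,0,0.1],[0,0,0]],[[-0.02,0,0.15],[0,0,0]],[[-0.02,0,0.2],[0,0,0]],[[-0.02,0,0.25],[0,0,0]],[[-0.02,0,0.3],[0,0,0]],[[-0.02,0,0.33],[0,0,0]],[[-0.02,0,0.36],[0,0,0]],[[-0.02,0,0.36],[0,0,0]],[[-0.02,0,0.36],[0,0,0]]]'
python3 -m inch '[[[0,0,0],[0,0,0]],[[0,0,0],[0,0,0]],[[0,0,0],[0,0,0]],[[0,0,0],[0,0,0]],[[0,0,0],[0,0,0]],[[0,0,-0.15],[0,0,0]],[[0,0,-0.3],[0,0,0]],[[0,0,-0.45],[0,0,0]],[[0,0,-0.6],[0,0,0]],[[0,0,-0.75],[0,0,0]]]' 1 40
python3 plan.py 656,-7.5,60,-71 656,-7.5,3,-71
```

```text
clock: 26.45
position: [0.4293, -0.196, 0.0089]
ee_rot: [0.773, 0.634, 0.0, -0.0]
ft_force: [0.1, -0.5, -0.6]
grip_width: 0.66
grasp_force: 42.7
clock: 27.45
position: [0.4295, -0.196, 0.0703]
ee_rot: [0.773, 0.634, 0.0, 0.0]
ft_force: [-1.5, 0.3, -0.2]
grip_width: 1.0
grasp_force: 0.0
t 27.4 at [ 429.5 -196.    70.3] yaw -11.3 tilt [0.001 0.   ] w 1.0 gf 0.0 F [-1.5  0.3 -0.2]
-> 656,-7.5,60,-71
   [1.0, 0.81, 0.05] 1.0
   [1.0, -0.11, 0.03] 0.33
   [1.0, -0.38, 0.04] -0.0
   [0.3, -0.11, 0.01] -0.0
-> 656,-7.5,3,-71
   [0.0, -0.0, 0.71] -0.0
```

```bash
python3 -m inch '[[[0.1,0.1,0],[0,0,0.1]],[[0.2,0.15,0],[0,0,0.2]],[[0.35,0.25,0],[0,0,0.35]],[[0.5,0.4,0],[0,0,0.5]],[[0.6,0.5,0],[0,0,0.6]],[[0.7,0.55,0],[0,0,0.7]],[[0.8,0.65,0],[0,0,0.8]],[[0.9,0.7,0],[0,0,0.9]],[[1,0.8,0],[0,0,1]],[[1,0.8,0],[0,0,1]]]' 0.5 >/dev/null
python3 -m inch '[[[0.1,0,0],[0,0,0]],[[0.2,0,0],[0,0,0.1]],[[0.35,0,0],[0,0,0.1]],[[0.5,-0.05,0],[0,0,0.15]],[[0.6,-0.05,0],[0,0,0.2]],[[0.7,-0.1,0],[0,0,0.25]],[[0.8,-0.1,0],[0,0,0.3]],[[0.9,-0.1,0],[0,0,0.33]],[[1,-0.1,0],[0,0,0.33]],[[1,-0.1,0],[0,0,0.33]]]' >/dev/null
python3 -m inch '[[[0.1,-0.05,0],[0,0,0]],[[0.2,-0.1,0],[0,0,0]],[[0.35,-0.15,0],[0,0,0]],[[0.5,-0.2,0],[0,0,0]],[[0.6,-0.25,0],[0,0,0]],[[0.7,-0.3,0],[0,0,0]],[[0.8,-0.3,0],[0,0,0]],[[0.9,-0.35,0],[0,0,0]],[[1,-0.4,0],[0,0,0]],[[1,-0.4,0],[0,0,0]]]' >/dev/null
python3 plan.py 656,-7.5,40,-71 656,-7.5,3,-71
```

```text
t 30.4 at [635.8 -21.2  68.7] yaw -71.0 tilt [0. 0.] w 0.497 gf 0.0 F [-0.4  0.2  0.1]
-> 656,-7.5,40,-71
   [0.29, -0.08, 0.36] -0.0
-> 656,-7.5,3,-71
   [0.0, 0.0, 0.46] -0.0
```

```bash
python3 -m inch '[[[0.1,0,0],[0,0,0]],[[0.2,-0.05,0],[0,0,0]],[[0.29,-0.08,0.1],[0,0,0]],[[0.29,-0.08,0.2],[0,0,0]],[[0.29,-0.08,0.3],[0,0,0]],[[0.29,-0.08,0.36],[0,0,0]],[[0.29,-0.08,0.36],[0,0,0]],[[0.29,-0.08,0.36],[0,0,0]],[[0.29,-0.08,0.36],[0,0,0]],[[0.29,-0.08,0.36],[0,0,0]]]'
python3 - <<'E'
from h import *
b=cv2.cvtColor(manip.camera("side"),cv2.COLOR_RGB2BGR)
c=cv2.resize(b[155:285,155:335],None,fx=4.4,fy=4.4); cv2.imwrite("pics/pen1.png",c)
E
python3 plan.py 656,-7.5,3,-71
```

```text
clock: 31.45
position: [0.6551, -0.0092, 0.0405]
ee_rot: [0.986, 0.164, 0.0, -0.0]
ft_force: [-0.1, 0.7, 0.4]
grip_width: 0.504
grasp_force: 0.0
t 31.5 at [655.1  -9.1  40.5] yaw -71.1 tilt [0.001 0.   ] w 0.496 gf 0.0 F [-0.2  0.   0.8]
-> 656,-7.5,3,-71
   [0.02, -0.02, 0.47] -0.0
```

View pics/pen1.png

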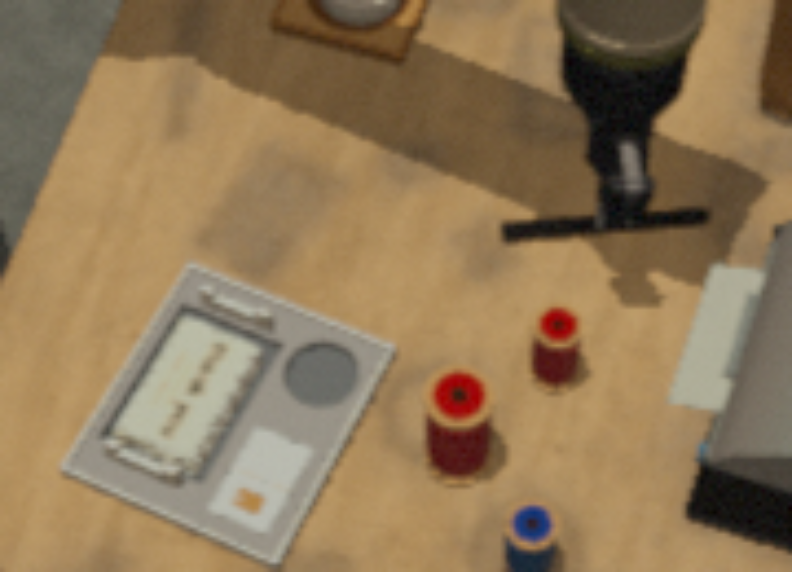

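The cards lie flat in their pocket at (195,385), and the fingers at (620,215) straddle the middle of the pen (605,224). Descend, grip and lift.

```bash
python3 -m inch '[[[0,0,0.1],[0,0,0]],[[0.02,-0.02,0.2],[0,0,0]],[[0.02,-0.02,0.3],[0,0,0]],[[0.02,-0.02,0.4],[0,0,0]],[[0.02,-0.02,0.46],[0,0,0]],[[0.02,-0.02,0.46],[0,0,0]],[[0.02,-0.02,0.46],[0,0,0]],[[0.02,-0.02,0.46],[0,0,0]],[[0.02,-0.02,0.46],[0,0,0]],[[0.02,-0.02,0.46],[0,0,0]]]'
python3 -m inch '[[[0,0,0],[0,0,0]],[[0,0,0],[0,0,0]],[[0,0,0],[0,0,0]],[[0,0,0],[0,0,0]],[[0,0,0],[0,0,0]],[[0,0,0],[0,0,0]],[[0,0,0],[0,0,0]],[[0,0,0],[0,0,0]],[[0,0,0],[0,0,0]],[[0,0,0],[0,0,0]]]' 0 30
python3 -m inch '[[[0,0,-0.1],[0,0,0]],[[0,0,-0.2],[0,0,0]],[[0,0,-0.3],[0,0,0]],[[0,0,-0.4],[0,0,0]],[[0,0,-0.5],[0,0,0]],[[0,0,-0.6],[0,0,0]],[[0,0,-0.7],[0,0,0]],[[0,0,-0.75],[0,0,0]],[[0,0,-0.8],[0,0,0]],[[0,0,-0.8],[0,0,0]]]'
python3 plan.py 429,-195.5,68,-11.3 429,-195.5,27,-11.3
```

```text
clock: 32.5
position: [0.6561, -0.007, 0.0036]
ee_rot: [0.986, 0.164, 0.0, -0.0]
ft_force: [0.3, -1.0, -0.5]
grip_width: 0.5
grasp_force: 0.0
clock: 33.5
position: [0.6561, -0.0071, 0.0035]
ee_rot: [0.986, 0.164, 0.0, -0.0]
ft_force: [-0.4, 0.5, 6.0]
grip_width: 0.15
grasp_force: 31.8
clock: 34.5
position: [0.6561, -0.0071, 0.0678]
ee_rot: [0.986, 0.164, 0.0, -0.0]
ft_force: [-0.7, 0.4, -1.3]
grip_width: 0.148
grasp_force: 31.2
t 34.5 at [656.1  -7.1  67.8] yaw -71.1 tilt [0.001 0.   ] w 0.148 gf 31.2 F [-0.7  0.4 -1.3]
-> 429,-195.5,68,-11.3
   [-1.0, 0.38, -0.0] -1.0
   [-1.0, -0.45, -0.0] -0.33
   [-1.0, -0.81, -0.0] 0.0
   [-0.18, -0.15, -0.0] 0.0
-> 429,-195.5,27,-11.3
   [-0.0, -0.0, 0.51] 0.0
```

```bash
python3 -m inch '[[[-0.1,0.05,0],[0,0,-0.1]],[[-0.2,0.1,0],[0,0,-0.2]],[[-0.35,0.15,0],[0,0,-0.35]],[[-0.5,0.2,0],[0,0,-0.5]],[[-0.6,0.25,0],[0,0,-0.6]],[[-0.7,0.25,0],[0,0,-0.7]],[[-0.8,0.3,0],[0,0,-0.8]],[[-0.9,0.35,0],[0,0,-0.9]],[[-1,0.38,0],[0,0,-1]],[[-1,0.38,0],[0,0,-1]]]' >/dev/null
python3 -m inch '[[[-0.1,-0.05,0],[0,0,-0.05]],[[-0.2,-0.1,0],[0,0,-0.1]],[[-0.35,-0.15,0],[0,0,-0.15]],[[-0.5,-0.2,0],[0,0,-0.2]],[[-0.6,-0.25,0],[0,0,-0.25]],[[-0.7,-0.3,0],[0,0,-0.3]],[[-0.8,-0.35,0],[0,0,-0.33]],[[-0.9,-0.4,0],[0,0,-0.33]],[[-1,-0.45,0],[0,0,-0.33]],[[-1,-0.45,0],[0,0,-0.33]]]' >/dev/null
python3 -m inch '[[[-0.1,-0.1,0],[0,0,0]],[[-0.2,-0.15,0],[0,0,0]],[[-0.35,-0.3,0],[0,0,0]],[[-0.5,-0.4,0],[0,0,0]],[[-0.6,-0.5,0],[0,0,0]],[[-0.7,-0.55,0],[0,0,0]],[[-0.8,-0.65,0],[0,0,0]],[[-0.9,-0.75,0],[0,0,0]],[[-1,-0.8,0],[0,0,0]],[[-1,-0.8,0],[0,0,0]]]' >/dev/null
python3 plan.py 429,-195.5,50,-11.3 429,-195.5,27,-11.3
```

```text
t 37.5 at [ 443.4 -184.8   67.3] yaw -11.3 tilt [ 0. -0.] w 0.149 gf 31.2 F [-0.5 -1.  -0.4]
-> 429,-195.5,50,-11.3
   [-0.17, -0.15, 0.22] -0.0
-> 429,-195.5,27,-11.3
   [0.0, 0.0, 0.28] -0.0
```

```bash
python3 -m inch '[[[-0.05,-0.05,0],[0,0,0]],[[-0.1,-0.1,0],[0,0,0]],[[-0.17,-0.15,0],[0,0,0]],[[-0.17,-0.15,0.05],[0,0,0]],[[-0.17,-0.15,0.1],[0,0,0]],[[-0.17,-0.15,0.15],[0,0,0]],[[-0.17,-0.15,0.22],[0,0,0]],[[-0.17,-0.15,0.22],[0,0,0]],[[-0.17,-0.15,0.22],[0,0,0]],[[-0.17,-0.15,0.22],[0,0,0]]]'
python3 - <<'E'
from h import *
a=cv2.cvtColor(manip.camera("top"),cv2.COLOR_RGB2BGR);b=cv2.cvtColor(manip.camera("side"),cv2.COLOR_RGB2BGR)
c=np.hstack([cv2.resize(a[180:270,270:370],None,fx=4,fy=4),cv2.resize(b[190:290,160:260],(400,360))]); cv2.imwrite("pics/pen2.png",c)
E
python3 plan.py 429,-195.5,27,-11.3
```

```text
clock: 38.5
position: [0.4299, -0.1948, 0.0498]
ee_rot: [0.773, 0.634, 0.0, 0.0]
ft_force: [0.1, 0.1, 0.4]
grip_width: 0.149
grasp_force: 31.2
t 38.6 at [ 429.9 -194.7   49.8] yaw -11.2 tilt [0. 0.] w 0.147 gf 31.2 F [ 0.2 -0.5  0.6]
-> 429,-195.5,27,-11.3
   [-0.01, -0.01, 0.29] 0.0
```

View pics/pen2.png

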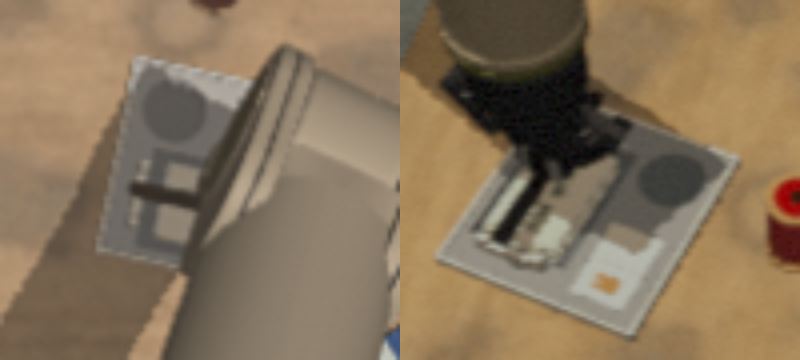

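Run:
```python
from h import *
f=lambda u,v,z:np.round(plane("top",(270+u/4,180+v/4),z)*1000,1)
print("penend",f(130,188,.055)); print("rest ends",f(148,158,.03),f(132,226,.03))
c=np.array([429,-195.5]); a=np.radians(-11.3); X=np.array([np.cos(a),np.sin(a)]);Y=np.array([-np.sin(a),np.cos(a)])
for p in (f(130,188,.055),f(148,158,.03),f(132,226,.03)): print((p[:2]-c)@X-27.5,(p[:2]-c)@Y)
```

```text
penend [ 442.1 -126.    55. ]
rest ends [ 466.1 -141.4   30. ] [ 416.2 -129.9   30. ]
-28.272204997894328 70.71961325856658
-1.7198825714408414 60.32085497876917
-52.905934691705816 61.82021095435357
```

Measured in the tray frame, the pen end is at (-28, +71) mm and the rest spans x -53 to -2 at y 61, so it is centred. Lower and release.

```bash
python3 -m inch '[[[0,0,0.05],[0,0,0]],[[0,0,0.1],[0,0,0]],[[0,0,0.15],[0,0,0]],[[0,0,0.2],[0,0,0]],[[0,0,0.24],[0,0,0]],[[0,0,0.27],[0,0,0]],[[0,0,0.28],[0,0,0]],[[0,0,0.29],[0,0,0]],[[0,0,0.29],[0,0,0]],[[0,0,0.29],[0,0,0]]]'
python3 -m inch '[[[0,0,0],[0,0,0]],[[0,0,0],[0,0,0]],[[0,0,0],[0,0,0]],[[0,0,0],[0,0,0]],[[0,0,-0.15],[0,0,0]],[[0,0,-0.3],[0,0,0]],[[0,0,-0.45],[0,0,0]],[[0,0,-0.65],[0,0,0]],[[0,0,-0.85],[0,0,0]],[[0,0,-1],[0,0,0]]]' 0.6 40
python3 plan.py 659,-254,105,0 659,-254,23,0
```

```text
clock: 39.6
position: [0.4298, -0.1947, 0.0266]
ee_rot: [0.773, 0.634, 0.0, 0.0]
ft_force: [-0.2, -0.2, -0.2]
grip_width: 0.147
grasp_force: 31.2
clock: 40.6
position: [0.4303, -0.1949, 0.1085]
ee_rot: [0.773, 0.634, 0.001, 0.001]
ft_force: [-0.3, -0.6, -1.0]
grip_width: 0.6
grasp_force: 0.0
t 40.6 at [ 430.3 -194.9  108.5] yaw -11.3 tilt [ 0.002 -0.   ] w 0.6 gf 0.0 F [-0.3 -0.6 -1. ]
-> 659,-254,105,0
   [-0.06, 1.0, 0.02] -0.25
   [-0.26, 1.0, 0.02] -0.0
   [-0.22, 0.89, 0.01] -0.0
-> 659,-254,23,0
   [-0.0, -0.0, 1.0] -0.0
   [-0.0, -0.0, 0.02] -0.0
```

```bash
python3 -m inch '[[[0,0.1,0],[0,0,0]],[[0,0.2,0],[0,0,0]],[[0,0.35,0],[0,0,-0.05]],[[0,0.5,0],[0,0,-0.1]],[[0,0.6,0],[0,0,-0.1]],[[0,0.75,0],[0,0,-0.15]],[[-0.05,0.85,0],[0,0,-0.2]],[[-0.05,0.95,0],[0,0,-0.25]],[[-0.06,1,0],[0,0,-0.25]],[[-0.06,1,0],[0,0,-0.25]]]' >/dev/null
python3 -m inch '[[[0,0.1,0],[0,0,0]],[[-0.05,0.2,0],[0,0,0]],[[-0.1,0.35,0],[0,0,0]],[[-0.1,0.5,0],[0,0,0]],[[-0.15,0.6,0],[0,0,0]],[[-0.2,0.75,0],[0,0,0]],[[-0.2,0.85,0],[0,0,0]],[[-0.25,0.95,0],[0,0,0]],[[-0.26,1,0],[0,0,0]],[[-0.26,1,0],[0,0,0]]]' >/dev/null
python3 -m inch '[[[0,0.1,0],[0,0,0]],[[-0.05,0.2,0],[0,0,0]],[[-0.1,0.35,0],[0,0,0]],[[-0.1,0.5,0],[0,0,0]],[[-0.15,0.6,0],[0,0,0]],[[-0.2,0.75,0],[0,0,0]],[[-0.22,0.85,0],[0,0,0]],[[-0.22,0.89,0.1],[0,0,0]],[[-0.22,0.89,0.2],[0,0,0]],[[-0.22,0.89,0.2],[0,0,0]]]' >/dev/null
python3 - <<'E'
from h import *
a=cv2.cvtColor(manip.camera("top"),cv2.COLOR_RGB2BGR);b=cv2.cvtColor(manip.camera("side"),cv2.COLOR_RGB2BGR)
c=cv2.resize(b[180:310,155:335],None,fx=4.4,fy=4.4); cv2.imwrite("pics/blue1.png",c)
E
python3 plan.py 659,-254,23,0
```

```text
t 43.7 at [ 657.9 -253.3   90. ] yaw -0.0 tilt [-0.001  0.   ] w 0.601 gf 0.0 F [0.1 0.1 0.7]
-> 659,-254,23,0
   [-0.01, 0.01, 0.84] -0.0
```

View pics/blue1.png

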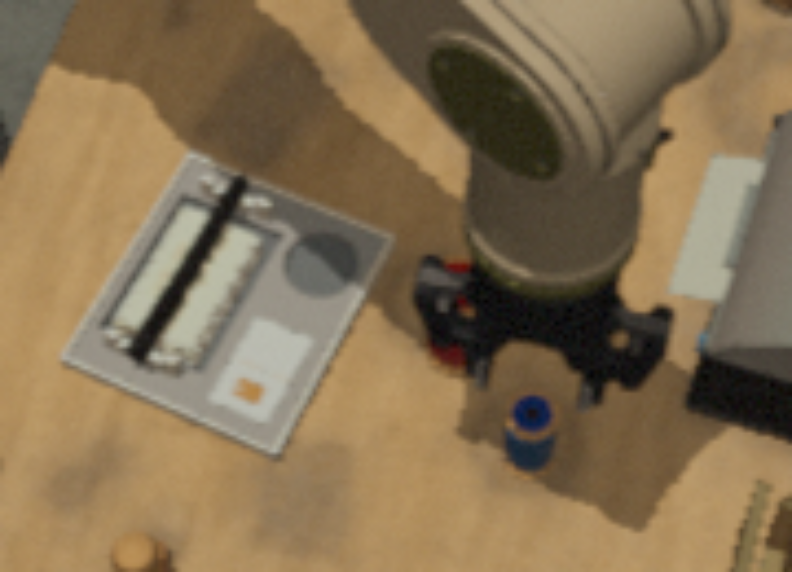

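The pen lies in both notches (240,185)–(140,355). The fingers at (482,380) and (590,390) straddle the blue spool at (532,412), clear of the decoy. Descend, grip and lift.

```bash
python3 -m inch '[[[0,0,0.1],[0,0,0]],[[0,0,0.2],[0,0,0]],[[0,0,0.3],[0,0,0]],[[0,0,0.4],[0,0,0]],[[0,0,0.5],[0,0,0]],[[0,0,0.6],[0,0,0]],[[0,0,0.7],[0,0,0]],[[0,0,0.8],[0,0,0]],[[0,0,0.84],[0,0,0]],[[0,0,0.84],[0,0,0]]]'
python3 -m inch '[[[0,0,0],[0,0,0]],[[0,0,0],[0,0,0]],[[0,0,0],[0,0,0]],[[0,0,0],[0,0,0]],[[0,0,0],[0,0,0]],[[0,0,0],[0,0,0]],[[0,0,0],[0,0,0]],[[0,0,0],[0,0,0]],[[0,0,0],[0,0,0]],[[0,0,0],[0,0,0]]]' 0.1 30
python3 -m inch '[[[0,0,-0.1],[0,0,0]],[[0,0,-0.2],[0,0,0]],[[0,0,-0.3],[0,0,0]],[[0,0,-0.4],[0,0,0]],[[0,0,-0.5],[0,0,0]],[[0,0,-0.6],[0,0,0]],[[0,0,-0.7],[0,0,0]],[[0,0,-0.8],[0,0,0]],[[0,0,-0.9],[0,0,0]],[[0,0,-1],[0,0,0]]]'
python3 plan.py 505.5,-163,120,-5 505.5,-163,26,-5
```

```text
clock: 44.7
position: [0.6582, -0.2533, 0.0226]
ee_rot: [0.707, 0.707, -0.0, -0.0]
ft_force: [-0.6, -0.8, -0.3]
grip_width: 0.6
grasp_force: 0.0
clock: 45.7
position: [0.6588, -0.2536, 0.0238]
ee_rot: [0.707, 0.707, 0.0, 0.0]
ft_force: [-0.3, -1.0, 5.3]
grip_width: 0.356
grasp_force: 29.8
clock: 46.7
position: [0.6584, -0.2535, 0.1039]
ee_rot: [0.707, 0.707, 0.0, -0.0]
ft_force: [0.3, 0.3, 0.0]
grip_width: 0.358
grasp_force: 29.7
t 46.7 at [ 658.4 -253.5  103.9] yaw -0.0 tilt [-0.  0.] w 0.358 gf 29.7 F [0.3 0.3 0. ]
-> 505.5,-163,120,-5
   [0.59, -1.0, -0.1] 0.11
   [0.46, -0.96, -0.1] 0.0
-> 505.5,-163,26,-5
   [0.0, 0.0, 1.0] 0.0
   [0.0, 0.0, 0.17] 0.0
```

```bash
python3 -m inch '[[[0,0,-0.1],[0,0,0]],[[0,0,-0.2],[0,0,0]],[[0,-0.1,-0.3],[0,0,0]],[[0,-0.2,-0.4],[0,0,0]],[[0.1,-0.35,-0.4],[0,0,0]],[[0.2,-0.5,-0.4],[0,0,0]],[[0.3,-0.65,-0.4],[0,0,0.05]],[[0.4,-0.8,-0.4],[0,0,0.1]],[[0.5,-0.95,-0.4],[0,0,0.1]],[[0.6,-1,-0.4],[0,0,0.1]]]'
python3 -m inch '[[[0.05,-0.1,0],[0,0,0]],[[0.1,-0.2,0],[0,0,0]],[[0.15,-0.3,0],[0,0,0]],[[0.2,-0.45,0],[0,0,0]],[[0.25,-0.6,0],[0,0,0]],[[0.3,-0.7,0.1],[0,0,0]],[[0.4,-0.85,0.2],[0,0,0]],[[0.46,-0.95,0.3],[0,0,0]],[[0.46,-0.95,0.4],[0,0,0]],[[0.46,-0.95,0.4],[0,0,0]]]'
python3 plan.py 505.5,-163,60,-5 505.5,-163,26,-5
```

```text
clock: 47.7
position: [0.5769, -0.2055, 0.1357]
ee_rot: [0.735, 0.678, 0.0, -0.0]
ft_force: [0.7, 1.0, 0.8]
grip_width: 0.355
grasp_force: 29.7
clock: 48.7
position: [0.5052, -0.1628, 0.1023]
ee_rot: [0.734, 0.679, -0.0, -0.0]
ft_force: [1.0, 0.1, -0.3]
grip_width: 0.354
grasp_force: 29.8
t 48.7 at [ 505.2 -162.8  102.3] yaw -4.5 tilt [-0.001  0.   ] w 0.354 gf 29.8 F [ 1.   0.1 -0.3]
-> 505.5,-163,60,-5
   [-0.0, 0.0, 0.53] 0.01
-> 505.5,-163,26,-5
   [-0.0, 0.01, 0.42] 0.0
```

```bash
python3 -m inch '[[[0,0,0.1],[0,0,0]],[[0,0,0.2],[0,0,0]],[[0.01,0,0.3],[0,0,0]],[[0.01,0,0.4],[0,0,0]],[[0.01,0,0.5],[0,0,0]],[[0.01,0,0.6],[0,0,0]],[[-0.01,0,0.7],[0,0,0]],[[-0.01,0,0.78],[0,0,0]],[[-0.01,0,0.78],[0,0,0]],[[-0.01,0,0.78],[0,0,0]]]'
python3 -m inch '[[[0,0,0.05],[0,0,0]],[[0,0,0.1],[0,0,0]],[[0,0,0.14],[0,0,0]],[[0,0,0.16],[0,0,0]],[[0,0,0.17],[0,0,0]],[[0,0,0.17],[0,0,0]],[[0,0,0.17],[0,0,0]],[[0,0,0.17],[0,0,0]],[[0,0,0.17],[0,0,0]],[[0,0,0.17],[0,0,0]]]'
python3 -m inch '[[[0,0,0],[0,0,0]],[[0,0,0],[0,0,0]],[[0,0,0],[0,0,0]],[[0,0,0],[0,0,0]],[[0,0,-0.1],[0,0,0]],[[0,0,-0.2],[0,0,0]],[[0,0,-0.4],[0,0,0]],[[0,0,-0.6],[0,0,0]],[[0,0,-0.8],[0,0,0]],[[0,0,-1],[0,0,0]]]' 0.6 40
python3 plan.py 646,-122,105,0 646,-122,23,0
```

```text
clock: 49.7
position: [0.5055, -0.1636, 0.0409]
ee_rot: [0.734, 0.679, -0.0, -0.0]
ft_force: [-0.1, -0.5, 0.1]
grip_width: 0.353
grasp_force: 29.8
clock: 50.7
position: [0.5056, -0.1636, 0.0273]
ee_rot: [0.734, 0.679, 0.0, -0.0]
ft_force: [-0.6, 0.0, -0.6]
grip_width: 0.352
grasp_force: 29.8
clock: 51.7
position: [0.5057, -0.1637, 0.1088]
ee_rot: [0.734, 0.679, 0.0, 0.0]
ft_force: [0.4, -0.2, 0.0]
grip_width: 0.602
grasp_force: 0.0
t 51.7 at [ 505.7 -163.7  108.8] yaw -4.5 tilt [ 0.001 -0.   ] w 0.602 gf 0.0 F [ 0.4 -0.2  0. ]
-> 646,-122,105,0
   [0.39, 1.0, 0.03] -0.1
   [0.21, 0.73, 0.02] -0.0
-> 646,-122,23,0
   [0.0, -0.0, 1.0] -0.0
   [0.0, -0.0, 0.02] -0.0
```

```bash
python3 -m inch '[[[0.05,0.1,0],[0,0,0]],[[0.1,0.2,0],[0,0,0]],[[0.15,0.35,0],[0,0,0]],[[0.2,0.5,0],[0,0,0]],[[0.25,0.6,0],[0,0,-0.05]],[[0.3,0.75,0],[0,0,-0.05]],[[0.35,0.85,0],[0,0,-0.1]],[[0.4,0.95,0],[0,0,-0.1]],[[0.4,1,0],[0,0,-0.1]],[[0.4,1,0],[0,0,-0.1]]]' >/dev/null
python3 -m inch '[[[0.05,0.1,0],[0,0,0]],[[0.1,0.2,0],[0,0,0]],[[0.1,0.35,0],[0,0,0]],[[0.15,0.5,0],[0,0,0]],[[0.2,0.6,0],[0,0,0]],[[0.2,0.74,0],[0,0,0]],[[0.2,0.74,0.05],[0,0,0]],[[0.2,0.74,0.15],[0,0,0]],[[0.2,0.74,0.2],[0,0,0]],[[0.2,0.74,0.2],[0,0,0]]]' >/dev/null
python3 - <<'E'
from h import *
b=cv2.cvtColor(manip.camera("side"),cv2.COLOR_RGB2BGR)
c=cv2.resize(b[180:310,155:335],None,fx=4.4,fy=4.4); cv2.imwrite("pics/red1.png",c)
E
python3 plan.py 646.5,-122,23,0
```

```text
t 53.8 at [ 646.4 -122.    90.8] yaw -0.0 tilt [-0.001  0.   ] w 0.6 gf 0.0 F [ 0.4  0.6 -1. ]
-> 646.5,-122,23,0
   [0.0, 0.0, 0.85] -0.0
```

View pics/red1.png

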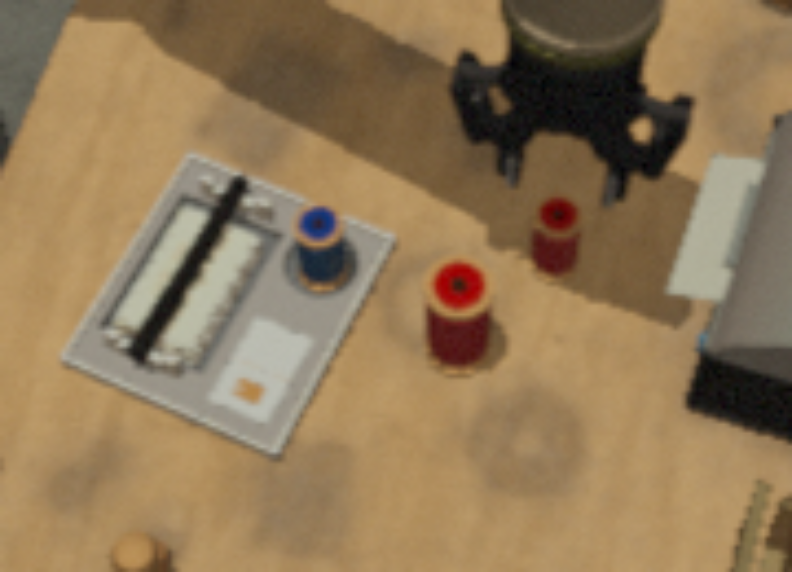

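The blue spool stands in its pocket at (320,250). The fingers at (510,175) and (612,190) straddle the small red spool at (557,215), not the bigger one at (458,290). Descend, grip and lift.

```bash
python3 -m inch '[[[0,0,0.1],[0,0,0]],[[0,0,0.2],[0,0,0]],[[0,0,0.3],[0,0,0]],[[0,0,0.4],[0,0,0]],[[0,0,0.5],[0,0,0]],[[0,0,0.6],[0,0,0]],[[0,0,0.7],[0,0,0]],[[0,0,0.8],[0,0,0]],[[0,0,0.84],[0,0,0]],[[0,0,0.84],[0,0,0]]]'
python3 -m inch '[[[0,0,0],[0,0,0]],[[0,0,0],[0,0,0]],[[0,0,0],[0,0,0]],[[0,0,0],[0,0,0]],[[0,0,0],[0,0,0]],[[0,0,0],[0,0,0]],[[0,0,0],[0,0,0]],[[0,0,0],[0,0,0]],[[0,0,0],[0,0,0]],[[0,0,0],[0,0,0]]]' 0.1 30
python3 -m inch '[[[0,0,-0.1],[0,0,0]],[[0,0,-0.2],[0,0,0]],[[0,0,-0.3],[0,0,0]],[[0,0,-0.4],[0,0,0]],[[0,0,-0.5],[0,0,0]],[[0,0,-0.6],[0,0,0]],[[0,0,-0.7],[0,0,0]],[[0,0,-0.8],[0,0,0]],[[0,0,-0.8],[0,0,0]],[[0,0,-0.8],[0,0,0]]]'
python3 plan.py 453.2,215.5,85,-5 453.2,215.5,26,-5
```

```text
clock: 54.75
position: [0.6467, -0.1219, 0.0235]
ee_rot: [0.707, 0.707, -0.0, -0.0]
ft_force: [-0.5, -0.4, -0.2]
grip_width: 0.598
grasp_force: 0.0
clock: 55.75
position: [0.6473, -0.122, 0.0246]
ee_rot: [0.707, 0.707, 0.0, 0.0]
ft_force: [-0.7, -0.0, 5.0]
grip_width: 0.357
grasp_force: 29.8
clock: 56.75
position: [0.647, -0.1219, 0.0881]
ee_rot: [0.707, 0.707, 0.0, 0.0]
ft_force: [-1.2, -0.2, -0.2]
grip_width: 0.356
grasp_force: 29.7
t 56.8 at [ 647.  -121.9   88.1] yaw 0.0 tilt [0. 0.] w 0.356 gf 29.7 F [-1.2 -0.2 -0.2]
-> 453.2,215.5,85,-5
   [1.0, -0.57, 0.01] 0.11
   [1.0, -0.7, 0.01] 0.0
   [1.0, -0.7, 0.01] 0.0
   [1.0, -0.69, 0.01] 0.0
   [0.05, -0.03, -0.0] 0.0
-> 453.2,215.5,26,-5
   [-0.0, -0.0, 0.74] 0.0
```

```bash
python3 -m inch '[[[0.1,-0.05,0],[0,0,0]],[[0.2,-0.1,0],[0,0,0]],[[0.35,-0.2,0],[0,0,0]],[[0.5,-0.3,0],[0,0,0]],[[0.6,-0.35,0],[0,0,0.05]],[[0.7,-0.4,0],[0,0,0.05]],[[0.8,-0.5,0],[0,0,0.1]],[[0.9,-0.55,0],[0,0,0.1]],[[1,-0.6,0],[0,0,0.1]],[[1,-0.6,0],[0,0,0.1]]]' >/dev/null
python3 -m inch '[[[0.1,-0.05,0],[0,0,0]],[[0.2,-0.15,0],[0,0,0]],[[0.35,-0.25,0],[0,0,0]],[[0.5,-0.35,0],[0,0,0]],[[0.6,-0.4,0],[0,0,0]],[[0.7,-0.5,0],[0,0,0]],[[0.8,-0.55,0],[0,0,0]],[[0.9,-0.65,0],[0,0,0]],[[1,-0.7,0],[0,0,0]],[[1,-0.7,0],[0,0,0]]]' >/dev/null
python3 -m inch '[[[0.1,-0.05,0],[0,0,0]],[[0.2,-0.15,0],[0,0,0]],[[0.35,-0.25,0],[0,0,0]],[[0.5,-0.35,0],[0,0,0]],[[0.6,-0.4,0],[0,0,0]],[[0.7,-0.5,0],[0,0,0]],[[0.8,-0.55,0],[0,0,0]],[[0.9,-0.65,0],[0,0,0]],[[1,-0.7,0],[0,0,0]],[[1,-0.7,0],[0,0,0]]]' >/dev/null
python3 -m inch '[[[0.1,-0.05,0],[0,0,0]],[[0.2,-0.15,0],[0,0,0]],[[0.35,-0.25,0],[0,0,0]],[[0.5,-0.35,0],[0,0,0]],[[0.6,-0.4,0],[0,0,0]],[[0.7,-0.5,0],[0,0,0]],[[0.8,-0.55,0],[0,0,0]],[[0.9,-0.65,0],[0,0,0]],[[1,-0.68,0],[0,0,0]],[[1,-0.68,0],[0,0,0]]]' >/dev/null
python3 plan.py 453.2,215.5,26,-5
```

```text
t 60.8 at [451.6 211.7  88.2] yaw -4.4 tilt [0.    0.001] w 0.355 gf 29.7 F [-0.2  0.   0.2]
-> 453.2,215.5,26,-5
   [0.05, 0.02, 0.78] 0.01
```

```bash
python3 -m inch '[[[0.03,0.02,0],[0,0,0]],[[0.05,0.02,0.1],[0,0,0]],[[0.05,0.02,0.2],[0,0,0]],[[0.05,0.02,0.3],[0,0,0]],[[0.05,0.02,0.4],[0,0,0]],[[0.05,0.02,0.5],[0,0,0]],[[0.05,0.02,0.6],[0,0,0]],[[0.05,0.02,0.6],[0,0,0]],[[0.05,0.02,0.6],[0,0,0]],[[0.05,0.02,0.6],[0,0,0]]]'
python3 -m inch '[[[0,0,0.03],[0,0,0]],[[0,0,0.06],[0,0,0]],[[0,0,0.1],[0,0,0]],[[0,0,0.13],[0,0,0]],[[0,0,0.15],[0,0,0]],[[0,0,0.16],[0,0,0]],[[0,0,0.16],[0,0,0]],[[0,0,0.16],[0,0,0]],[[0,0,0.16],[0,0,0]],[[0,0,0.16],[0,0,0]]]'
python3 -m inch '[[[0,0,0],[0,0,0]],[[0,0,0],[0,0,0]],[[0,0,0],[0,0,0]],[[0,0,0],[0,0,0]],[[0,0,-0.1],[0,0,0]],[[0,0,-0.2],[0,0,0]],[[0,0,-0.4],[0,0,0]],[[0,0,-0.6],[0,0,0]],[[0,0,-0.8],[0,0,0]],[[0,0,-1],[0,0,0]]]' 0.6 40
python3 -m inch '[[[0,0,-0.2],[0,0,0]],[[0.1,0.2,-0.4],[0,0,0]],[[0.3,0.3,-0.5],[0,0,0]],[[0.4,0.5,-0.6],[0,0,0]],[[0.6,0.6,-0.6],[0,0,0]],[[0.7,0.7,-0.6],[0,0,0]],[[0.8,0.8,-0.6],[0,0,0]],[[0.9,0.9,-0.6],[0,0,0]],[[1,1,-0.6],[0,0,0]],[[1,1,-0.6],[0,0,0]]]'
python3 - <<'E'
from h import *
a=cv2.cvtColor(manip.camera("top"),cv2.COLOR_RGB2BGR);b=cv2.cvtColor(manip.camera("side"),cv2.COLOR_RGB2BGR)
cv2.imwrite("pics/topE.png",a);cv2.imwrite("pics/sideE.png",b)
c=cv2.resize(b[90:290,160:310],None,fx=3,fy=3); d=cv2.resize(a[180:260,150:250],None,fx=3,fy=3); c=np.hstack([c,np.vstack([d,np.zeros((c.shape[0]-d.shape[0],d.shape[1],3),np.uint8)])]); cv2.imwrite("pics/end.png",c)
E
```

```text
clock: 61.75
position: [0.4541, 0.2144, 0.0405]
ee_rot: [0.734, 0.679, 0.0, 0.0]
ft_force: [0.5, -0.4, -0.6]
grip_width: 0.357
grasp_force: 29.7
clock: 62.75
position: [0.4539, 0.2143, 0.0274]
ee_rot: [0.734, 0.679, 0.0, -0.0]
ft_force: [0.1, 0.3, -0.5]
grip_width: 0.354
grasp_force: 29.7
clock: 63.75
position: [0.454, 0.2143, 0.1089]
ee_rot: [0.734, 0.679, 0.001, 0.0]
ft_force: [-0.8, 0.3, -0.3]
grip_width: 0.6
grasp_force: 0.0
clock: 64.75
position: [0.5405, 0.2883, 0.155]
ee_rot: [0.734, 0.679, -0.0, 0.0]
ft_force: [-0.5, 0.2, -0.6]
grip_width: 0.602
grasp_force: 0.0
```

View pics/end.png

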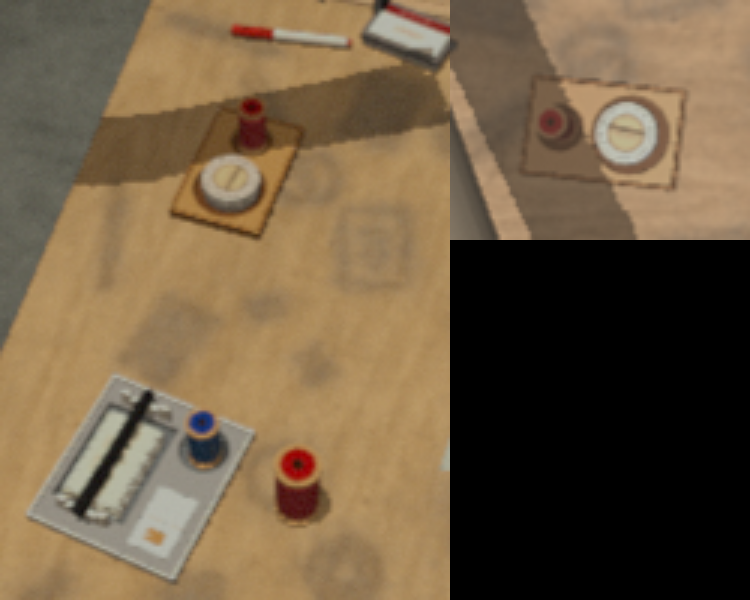

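All five items are in their places: red spool (252,125) and tin (230,185) in the kraft tray, and blue spool, cards and pen in the white tray. The red pen is untouched. I'll check the numbers quickly before handing in.

Run:
```python
from h import *
t=cv2.imread("pics/topE.png"); s=cv2.imread("pics/sideE.png")
B=lambda *a:blobs(*a)[0][1:3]
def loc(x,c,a):
    a=np.radians(a); d=x[:2]*1000-np.array(c); return np.round([d[0]*np.cos(a)+d[1]*np.sin(a),-d[0]*np.sin(a)+d[1]*np.cos(a),x[2]*1000],1)
def show(n,a,b,c,y):
    x,e=tri(a,b); print(n,a,b,"local",loc(x,c,y),"err",round(e*1000,1))
K=(447.1,146.5); W=(429,-195.5)
tinT=B(t,(0,0,135),(180,75,255),(192,205,224,240)); tinS=B(s,(0,0,125),(180,85,255),(222,138,252,164))
show("tin (0,0)",tinT,tinS,K,-5)
show("red (0,70.5)",B(t,(0,120,80),(9,255,255),(175,210,196,235)),B(s,(0,180,100),(9,255,255),(236,120,252,130)),K,-5)
show("blue (68,45)",B(t,(105,90,60),(130,255,255),(300,190,330,218)),B(s,(105,120,90),(130,255,255),(215,220,240,240)),W,-11.3)
for lab,im in (("penT",t),("penS",s)):
    print(lab,blobs(im,(0,0,0),(180,255,60),(295,205,360,255) if im is t else (175,215,215,270),30)[:1])
for h,im,bx in (("penred",t,(120,190,145,250)),):
    print(h,blobs(im,(170,100,80),(180,255,255),bx)[:1],blobs(cv2.imread("pics/top0.png"),(170,100,80),(180,255,255),bx)[:1])
```

```text
tin (0,0) (np.float64(208.1), np.float64(224.1)) (np.float64(236.2), np.float64(149.0)) local [-0.2  2.6 19.9] err 1.5
red (0,70.5) (np.float64(183.2), np.float64(220.3)) (np.float64(245.7), np.float64(125.7)) local [ 4.  72.1 55.9] err 5.8
blue (68,45) (np.float64(315.7), np.float64(204.8)) (np.float64(226.9), np.float64(230.3)) local [69.  46.6 60.3] err 0.7
penT []
penS [(171, np.float64(197.0), np.float64(241.5), [[183.3000030517578, 259.79998779296875], [207.5, 219.5], [211.3000030517578, 221.8000030517578], [187.10000610351562, 262.1000061035156]])]
penred [] []
```

```bash
python3 -c "
from workcell import manip
print(manip.hand_in())"
```

```text
the job is handed in; nothing more can be done
None
```

I made up both kits and handed the job in at about 65 s of the 115 s allowed: in the last pictures all five items sit in their places, and the red pen, rubber stamp and bigger red spool were never handled; no verdict was returned.

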